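# Pinwheel carton layer against a sprung end stop

## Task

Finish the layer of screw cartons on the pallet slab: the first carton lies in its corner; set the other three around it so that the four make a pinwheel about an empty middle, closed up to each other and to the kerb and stop blocks, all flat on the slab with their tops up. The one at the sprung steel end stop must sit down between that stop and its neighbour so that the spring clamps it. Leave the other things on the bench where they are.

Things in the scene. Friction and masses are not known exactly. Their poses are not given: they have to be found in the camera images.
- slab: small plywood pallet slab, fixed to the bench, top face 30 mm above the bench. Origin at the middle of the layer, at bench height; x roughly away from the robot (yaw within 0.3 rad). The layer is four cartons in a pinwheel around an empty middle about 66 x 66 mm, roomy enough for a finger. No wall on the -y side, nor on the -x side apart from the end stop
- kerb (a point): middle of the inner face of the wooden kerb along the slab's +y side, at the slab's top face: slab (0, 93) mm. The kerb is 20 mm high and runs from slab x = -92 to +92 mm
- stop_block (a point): middle of the inner face of one of two wooden stop blocks on the slab's +x side, at the slab's top face: slab (92, -62) mm. Both blocks are 45 mm high, faces at x = +92; this one spans y = -92..-32, behind the third place; the other y = +34..+92, at the end of the first. The gap between them leaves room for a finger
- end_stop (a joint): travel in m of the sprung steel end stop on the slab's -x side: 0 = at rest, up to 0.015 = pushed back towards slab -x. It pushes to +x with 2.4 N at rest, plus 0.4 N per mm. With the layer complete it stands about 7 mm back and clamps the carton on place_4, lengthwise, and the one on place_3 against the stop block
- end_stop_face (a point): middle of the top edge of the end stop's inner face, which looks along slab +x. The stop is a steel plate 44 mm wide, 10 mm thick, without bevel, from 4 to 24 mm above the slab's top face. At rest the face is at slab x = -83, y = -63 mm. Behind it a steel housing 26 mm high, at slab x = -137..-111
- place_1 (a point): Where the underside centre of the first carton belongs, on the slab's top face; axes are the slab's. Its long side lies along the slab's x. At slab (30, 63) mm; filled at the start by carton_1, against the kerb and the stop block.
- place_2 (a point): Where the underside centre of the second carton belongs, on the slab's top face; axes are the slab's. Its long side lies along the slab's y. At slab (-64, 30) mm, with 3 mm to the end of the first carton and 1 mm to the kerb.
- place_3 (a point): Where the underside centre of the third carton belongs, on the slab's top face; axes are the slab's. Its long side lies along the slab's y. At slab (63, -31) mm, against the stop block; 3 mm from the first carton.
- place_4 (a point): Where the underside centre of the fourth carton belongs, on the slab's top face; axes are the slab's. Its long side lies along the slab's x. At slab (-28, -64) mm, 3 mm beside the second. The resting end stop stands 7 mm into it: with place_3 filled, a carton goes in tilted (22 degrees will do), low end pushing the stop back, high end then let down.
- carton_1: plain cardboard carton of screws, 124 (its x) x 58 (its y) x 52 (z) mm, about 0.26 kg, tape and a small paper label on its top; origin at the centre of its underside. Lies on place_1 already.
- carton_2: plain cardboard carton of screws, 124 (its x) x 58 (its y) x 52 (z) mm, about 0.26 kg, tape and a small paper label on its top; origin at the centre of its underside. Lies on the bench; the cartons are alike and any may go to any place.
- carton_3: plain cardboard carton of screws, 124 (its x) x 58 (its y) x 52 (z) mm, about 0.26 kg, tape and a small paper label on its top; origin at the centre of its underside. On the bench.
- carton_4: plain cardboard carton of screws, 124 (its x) x 58 (its y) x 52 (z) mm, about 0.26 kg, tape and a small paper label on its top; origin at the centre of its underside. On the bench.
- screw_jar: clear jar with black cap, 72 mm across, 85 mm tall; stands among the cartons; not part of the job, leave it in its place
- flask: blue drinking flask, 70 mm across, 220 mm tall; not part of the job, leave it in its place
- tape_measure: yellow tape measure, 75 x 40 x 70 mm; not part of the job, leave it in its place
- screwdriver: screwdriver lying on the bench; not part of the job, leave it in its place
- hammer: hammer lying on the bench; not part of the job, leave it in its place
- offcut: wooden offcut 130 x 70 x 32 mm; not part of the job, leave it in its place
- battery: black tool battery, 100 x 65 x 66 mm; not part of the job, leave it in its place
Mind the look-alikes: they are no part of the job. What is shaped like the carton_2 but green or pink is not meant. What is shaped like the carton_4 but red is not meant.

How it is judged:
By the outcome, as a careful person would: the job done as asked, in the order asked, and still so for the second after the job is handed in, with the robot touching nothing.
It also fails if it takes over 72 s, if anything falls off the work surface, if the arm or the gripper's body presses on something with over 40 N, if the wrist force passes 120 N, or if a joint passes its speed limit or range.

## Robot

A 6-joint arm with a two-finger parallel gripper is mounted at the origin on the work surface. World frame = base frame: x ahead of the robot, y to its left, z up, the work surface at z = 0. Lengths are in m, angles in rad, forces in N, time in s.
With the tool pointing down it reaches from about 0.3 to 0.85 m from the base axis. Payload 4.2 kg.
Tool frame: the origin (TCP) lies at the centre of the arm's flange, where the gripper is bolted on; the fingertips stand 191 mm ahead of it and the grasp point (between the pads) lies 172 mm ahead of it; z points along the fingers, y is the line along which they close (so a half turn about z gives the same grasp; the last joint's range is limited). The gripper opens to 91 mm and grips with 3 to 60 N. Pads are 32 mm wide; open, the fingers measure 118 mm over their backs; the gripper's body (76 mm by 178 mm) begins 60 mm behind the grasp point.
Start: joints at [-1.131, 0.32, 1.565, -0, 1.257, -0.02], TCP at [0.255, -0.515, 0.405] pointing down, gripper open.
Joint ranges: [-3.11, 3.11], [-0.84, 2.01], [0.21, 2.61], [-1.34, 4.49], [0.05, 2.63], [-2.56, 2.56]. Speed limits (rad/s): [2.57, 2.57, 3.14, 3.14, 3.14, 3.14].

## Interface

Orientations are given as a unit quaternion [x, y, z, w].
In Python, from bench import r gives the robot as it stands.
- The arm moves only by the tool drive_tool, never from a script. Its argument "steps" is a list of rows, each an object of numbers: "dx", "dy", "dz": the shift along the tool's x, y, z in m; "spin": the turn about the tool's z in degrees; "hand": the finger opening in m, from 0 to 0.0912. A call has 1 to 10 rows; each row is the pose to reach, as a shift and turn from the pose commanded when the call began, along the tool's axes at that moment; what a row does not reach only later rows make up. A row lasts 1/12 s, in which the tool goes at most 41.7 mm and 7.16 degrees, less where a joint would pass 70% of its speed; a pose out of reach is approached as far as the arm can. A call with a gripper value outside its range is refused whole. The fingers move at their own pace and stop on an object; the grip force is fixed at half the most. Time passes only in rows, so rows that repeat a pose let the fingers close. It gives the time, the measured TCP pose, the force, the opening and the grip force at its end, in the units of the state.
- r.state(): the state, without advancing time (a new reading comes with each control period).
- r.get_image(name): name is "scene" or "side" or "wrist"; returns a dict with "img" (384x512x3 uint8, red, green, blue), "range_z" (384x512 float32, m along the optical axis (not along the pixel's ray), 0 where there is no reading), "vfov" (degrees; the focal length in pixels is half the picture's height over the tangent of half this angle, whatever the lens; pixels are square), "cx", "cy" (the principal point, pixels), "cam_to_world" (4x4, takes a point from camera to world coordinates). Camera axes: x right, y down, z forward; pixel columns grow to the right and rows downward; lengths in m; the calibration is good to about 2 mm. A picture is of the moment at which its call begins.
- r.hand_in(): hands the job in; it is judged then, once.
The state is a dict: "t": time; "joints": joint angles; "joint_vel": joint speeds; "tau": joint torques, N m; "ee_pos": TCP position; "orientation": TCP orientation; "wrist_force": force on the tool from outside, world axes, zero at the start; "moment": the same for the moment, N m; "gripper_width": finger opening in m; "grasp_force": force on a finger pad.
Only numpy, scipy, OpenCV 4.12 (cv2) and the standard library are available. Lean on these libraries where they do the work, as an engineer would, in place of code of your own. Each camera call takes 0.05 s, during which the arm holds its last target. There are 200 camera calls.

## Working session

There is one attempt and no reset: what is moved stays moved. The work goes in short steps, Python scripts to look and compute and a tool call to move; the robot and the scene stay as the last step left them, time stands still between calls to the robot, and variables do not carry over. Pictures are saved under pics/ and viewed, at most 10 in all, crops included, and the job is handed in when it is done.

Besides the shell and the picture viewer there is one more tool, called after "Request:" as name(argument=value, ...) on one line, values as JSON. drive_tool: Moves the arm, as the interface text tells. Its arguments: {"type":"object","properties":{"steps":{"type":"array"}},"required":["steps"]}

```bash
ls; mkdir -p pics; cat > h.py <<'E'
import numpy as np, cv2
from bench import r
def K(d):
    f=d["img"].shape[0]/2/np.tan(np.radians(d["vfov"])/2); return f
def cloud(d):
    z=d["range_z"]; f=K(d); v,u=np.mgrid[:z.shape[0],:z.shape[1]]
    P=np.stack([(u-d["cx"])/f*z,(v-d["cy"])/f*z,z],-1)
    M=np.array(d["cam_to_world"]); W=P@M[:3,:3].T+M[:3,3]; W[z<=0]=np.nan
    return W
E
python3 - <<'E'
from h import *
print(r.state())
a=r.get_image("scene");b=r.get_image("side")
for n,d in(("scene",a),("side",b)):
    np.savez(n,**d); print(d["vfov"],d["cam_to_world"])
cv2.imwrite("pics/a.png",np.vstack([cv2.resize(d["img"],(400,300)) for d in (a,b)])[:,:,::-1])
cv2.imwrite("pics/s.png",cv2.resize(a["img"],(800,600))[:,:,::-1])
E
```

```text
pics
{'t': 0.0, 'joints': array([-1.13095228e+00,  3.20286850e-01,  1.56564079e+00, -2.01404478e-06,
        1.25740561e+00, -2.00006769e-02]), 'joint_vel': array([ 0.0005563 , -0.00070034, -0.00132413,  0.00257721, -0.00073977,
       -0.00087191]), 'tau': array([-1.44460901e-03, -4.12458050e+01, -2.31980413e+01,  7.26310839e-02,
        4.59195999e-02, -1.58271914e-04]), 'ee_pos': array([ 0.25512173, -0.51512417,  0.40393774]), 'orientation': array([ 9.73683652e-01,  2.27902147e-01, -1.82292388e-04, -8.50993618e-04]), 'wrist_force': array([-0.72878038, -0.80584878,  0.58151539]), 'moment': array([ 0.02116972, -0.00519445,  0.00717092]), 'grasp_force': 0.0, 'gripper_width': 0.09132677372713509}
55.065925219207095 [[ 0.48634451  0.64249159 -0.59217698  1.24414034]
 [ 0.8737583  -0.35456365  0.33291297 -0.39170026]
 [ 0.00392935 -0.67932995 -0.73382244  0.9082002 ]
 [ 0.          0.          0.          1.        ]]
44.63983059893351 [[ 0.89046971 -0.32945541  0.31388346 -0.01702797]
 [-0.4550404  -0.64259835  0.61644594 -1.09268565]
 [-0.00139046 -0.69175609 -0.72212989  1.36012705]
 [ 0.          0.          0.          1.        ]]
```

View pics/s.png

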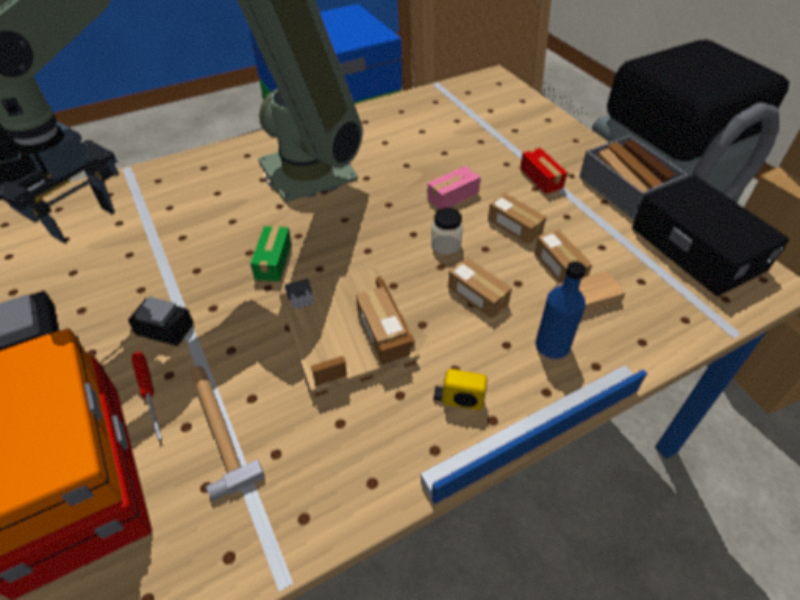

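View pics/a.png

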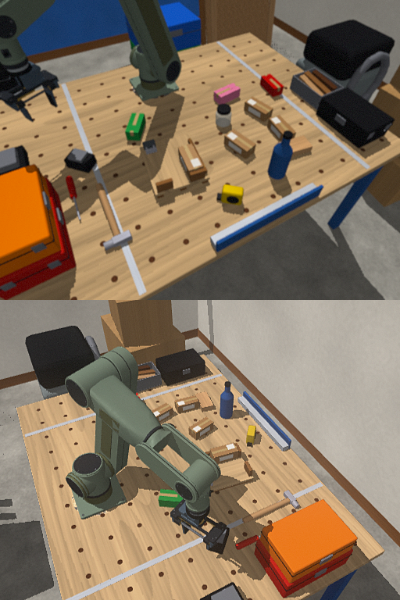

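Cardboard cartons (800x600 pixels): (516,218), (563,258) and (480,287) are loose, and (384,325) is already on the slab. The look-alikes are green (271,253), pink (454,187) and red (543,170), and I'll leave them alone. Next is a top-down map, which also serves as the enlarged check.

```bash
cat > ortho.py <<'E'
from h import *
a=r.get_image("scene");W=cloud(a);I=a["img"]
X0,X1,Y0,Y1,s=0.15,0.95,-0.25,0.55,0.001
n=800
m=np.isfinite(W[...,0])
# upsample by interpolating cloud
Wu=cv2.resize(W.astype(np.float32),None,fx=4,fy=4,interpolation=cv2.INTER_NEAREST);Iu=cv2.resize(I,None,fx=4,fy=4,interpolation=cv2.INTER_NEAREST)
Wl=cv2.resize(np.nan_to_num(W).astype(np.float32),None,fx=4,fy=4);
P=Wl.reshape(-1,3);C=Iu.reshape(-1,3)
ix=((P[:,0]-X0)/s).astype(int);iy=((P[:,1]-Y0)/s).astype(int)
ok=(ix>=0)&(ix<800)&(iy>=0)&(iy<800)
o=np.argsort(P[ok,2])
out=np.zeros((800,800,3),np.uint8);H=np.zeros((800,800),np.float32)
out[799-ix[ok][o],799-iy[ok][o]]=C[ok][o];H[799-ix[ok][o],799-iy[ok][o]]=P[ok][o][:,2]
np.savez("ortho",out=out,H=H)
cv2.imwrite("pics/o.png",cv2.resize(out,(600,600),interpolation=cv2.INTER_AREA)[:,:,::-1])
for lo,hi in((.046,.058),(.076,.088)):
    M=((H>lo)&(H<hi)).astype(np.uint8);M=cv2.morphologyEx(M,cv2.MORPH_CLOSE,np.ones((5,5)));M=cv2.morphologyEx(M,cv2.MORPH_OPEN,np.ones((9,9)))
    k,L,st,_=cv2.connectedComponentsWithStats(M)
    for i in range(1,k):
        if st[i,4]<1500: continue
        v,u=np.nonzero(L==i)
        pts=np.stack([X0+(799-v)*s,Y0+(799-u)*s],1).astype(np.float32)
        (c,wh,ang)=cv2.minAreaRect(pts*1000)
        if wh[0]<wh[1]: wh=wh[::-1];ang+=90
        print(lo,np.round(c,1),np.round(wh,1),round((ang+90)%180-90,1),"z",round(float(np.median(H[L==i])),4),"rgb",np.median(out[L==i],0))
E
python3 ortho.py
```

```text
0.046 [616. 351.] [121.4  58.9] -4.8 z 0.0491 rgb [161. 119.  74.]
0.046 [599.1 141.4] [126.3  60.4] 14.9 z 0.0496 rgb [170. 127.  83.]
0.046 [457.  343.9] [124.2  60.9] 14.0 z 0.0487 rgb [161. 118.  74.]
0.046 [334.8 521. ] [122.3  60.5] -4.4 z 0.047 rgb [132.   5.   2.]
0.046 [ 291.2 -201.9] [126.9  58.8] -32.9 z 0.0494 rgb [ 27. 144.  61.]
0.046 [286.5 277.2] [122.6  58.5] -83.3 z 0.048 rgb [186. 110. 114.]
0.076 [605.2 -90.7] [124.9  58.8] -7.1 z 0.08 rgb [181. 139.  95.]
0.076 [430.  167.5] [59. 58.] -90.0 z 0.0823 rgb [26. 26. 28.]
```

View pics/o.png

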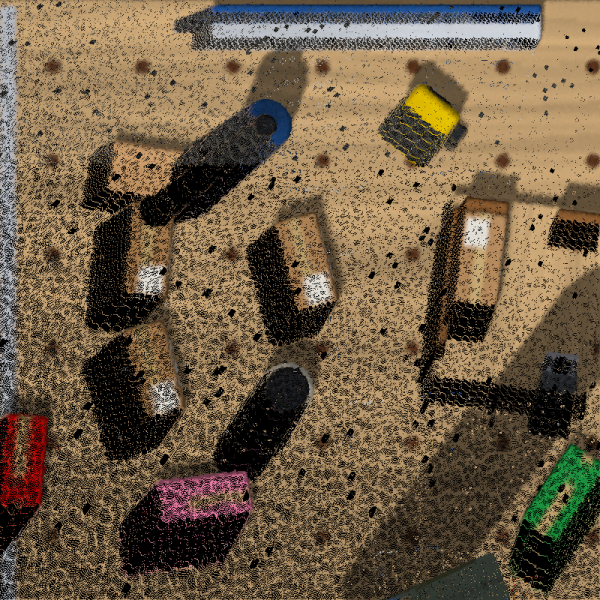

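The map shows three loose upright cardboard cartons with white labels, measured at world mm (616,351) yaw -5°, (599,141) yaw 15° and (457,344) yaw 14°. The slab carton is at (605,-91) yaw -7°. Tilting isn't available as a command, so I'll pivot the last carton in the pads. First I'll look at the slab with the wrist camera.

Request:
drive_tool(steps=[{"dx": 0.37,"dy": -0.158,"spin": -56.5},{"dx": 0.37,"dy": -0.158,"spin": -56.5},{"dx": 0.37,"dy": -0.158,"spin": -56.5},{"dx": 0.37,"dy": -0.158,"spin": -56.5},{"dx": 0.37,"dy": -0.158,"spin": -56.5},{"dx": 0.37,"dy": -0.158,"spin": -56.5},{"dx": 0.37,"dy": -0.158,"spin": -56.5},{"dx": 0.37,"dy": -0.158,"spin": -56.5},{"dx": 0.37,"dy": -0.158,"spin": -56.5},{"dx": 0.37,"dy": -0.158,"spin": -56.5}])

```text
invalid input
```

```bash
cat >> h.py <<'E'
from scipy.spatial.transform import Rotation as Ro
def pose():
    s=r.state();R=Ro.from_quat(s["orientation"]).as_matrix();return s,np.array(s["ee_pos"]),R,np.degrees(np.arctan2(R[1,0],R[0,0]))
def delta(x,y,z,yaw):
    "tool-frame shift to world target for TCP"
    s,p,R,y0=pose()
    d=R.T@(np.array([x,y,z])-p); sp=-((yaw-y0+180)%360-180)
    print("t %.2f pos %s yaw %.1f j6 %.2f F %s w %.4f g %.1f"%(s["t"],np.round(p*1000,1),y0,s["joints"][5],np.round(s["wrist_force"],1),s["gripper_width"],s["grasp_force"]))
    print("-> d(mm)",np.round(d*1000,1),"spin %.1f"%sp)
E
python3 - <<'E'
from h import *
delta(.5676,-.1495,.42,82.9)
d=r.get_image("wrist");np.savez("w1",**d)
cv2.imwrite("pics/w1.png",d["img"][:,:,::-1]);print(d["cam_to_world"],d["vfov"])
E
```

```text
t 0.15 pos [ 255.1 -515.2  404.1] yaw 26.3 j6 -0.02 F [-0.   0.1 -1.3] w 0.0911 g 0.0
-> d(mm) [ 442.3 -189.1  -15.6] spin -56.6
[[ 0.44448866 -0.87058753 -0.21096727  0.31390908]
 [-0.8957832  -0.43238305 -0.10304057 -0.48557827]
 [-0.00151283  0.2347813  -0.97204704  0.38362381]
 [ 0.          0.          0.          1.        ]] 65.91963650239614
```

View pics/w1.png

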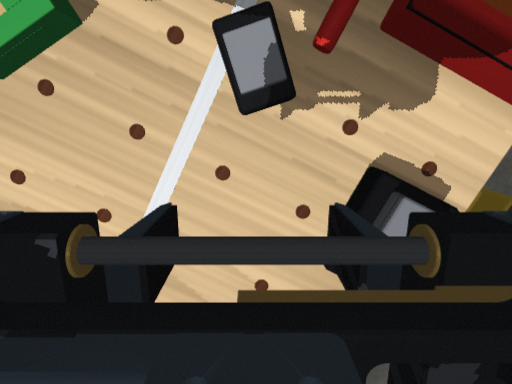

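The wrist view shows only bare bench, the green carton corner at (40,30), the battery and the fingers in the lower half. The move was refused because the rows probably need all their keys.

Request:
drive_tool(steps=[{"dx": 0.35,"dy": -0.15,"dz": 0,"spin": -56.5,"hand": 0.091},{"dx": 0.35,"dy": -0.15,"dz": 0,"spin": -56.5,"hand": 0.091},{"dx": 0.35,"dy": -0.15,"dz": 0,"spin": -56.5,"hand": 0.091},{"dx": 0.35,"dy": -0.15,"dz": 0,"spin": -56.5,"hand": 0.091},{"dx": 0.35,"dy": -0.15,"dz": 0,"spin": -56.5,"hand": 0.091},{"dx": 0.35,"dy": -0.15,"dz": 0,"spin": -56.5,"hand": 0.091},{"dx": 0.35,"dy": -0.15,"dz": 0,"spin": -56.5,"hand": 0.091},{"dx": 0.35,"dy": -0.15,"dz": 0,"spin": -56.5,"hand": 0.091},{"dx": 0.35,"dy": -0.15,"dz": 0,"spin": -56.5,"hand": 0.091},{"dx": 0.35,"dy": -0.15,"dz": 0,"spin": -56.5,"hand": 0.091}])

```text
t: 1.03
ee_pos: [0.5054, -0.2212, 0.4046]
orientation: [0.748, 0.664, 0.002, -0.0]
wrist_force: [0.5, 0.1, 0.8]
gripper_width: 0.0909
grasp_force: 0.0
```

```bash
cat > wtop.py <<'E'
from h import *
def wtop(lo,hi,save=None):
    d=r.get_image("wrist")
    if save: np.savez(save,**d);cv2.imwrite("pics/%s.png"%save,d["img"][:,:,::-1])
    W=cloud(d);H=W[...,2];M=((H>lo)&(H<hi)).astype(np.uint8);M=cv2.morphologyEx(M,cv2.MORPH_OPEN,np.ones((5,5)))
    k,L,st,_=cv2.connectedComponentsWithStats(M)
    for i in range(1,k):
        if st[i,4]<800: continue
        m=L==i;(c,wh,ang)=cv2.minAreaRect((W[m][:,:2]*1000).astype(np.float32))
        if wh[0]<wh[1]: wh=wh[::-1];ang+=90
        print("top",np.round(c,1),np.round(wh,1),round((ang+90)%180-90,1),"z",round(float(np.median(H[m])),4),"px",st[i],np.median(d["img"][m],0))
    return d,W
E
python3 - <<'E'
from wtop import *
delta(.5676,-.1495,.42,82.9)
wtop(.068,.095,"w2")
E
```

```text
t 1.03 pos [ 505.4 -221.2  404.6] yaw 83.1 j6 -0.32 F [0.5 0.1 0.8] w 0.0909 g 0.0
-> d(mm) [ 78.7  53.2 -15.1] spin 0.2
top [610.5 -89.2] [140.9  58.4] -6.7 z 0.0815 px [  271     1   151    70 10130] [202. 156. 107.]
top [ 656.4 -219.9] [59.7 16.4] 83.3 z 0.0742 px [382 137  22  57 914] [83. 56. 35.]
```

View pics/w2.png

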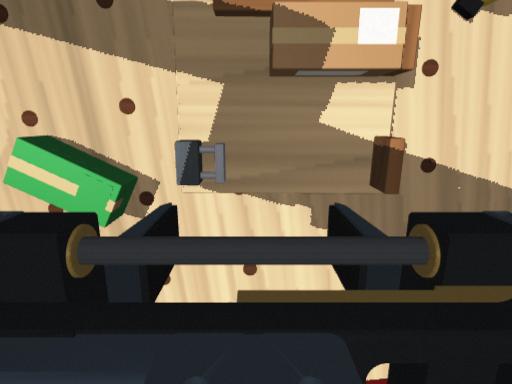

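The wrist view shows the slab with carton_1 at the top (345,38), the near stop block (388,165), the sprung stop (210,160) with its housing, and the green look-alike (70,180). From the block and carton_1 I get slab origin (564.7, -147.0) and yaw -6.7°. Next is a standoff for the carton at (599,141).

Request:
drive_tool(steps=[{"dx": 0.32,"dy": -0.064,"dz": 0,"spin": 68,"hand": 0.091},{"dx": 0.32,"dy": -0.064,"dz": 0,"spin": 68,"hand": 0.091},{"dx": 0.32,"dy": -0.064,"dz": 0,"spin": 68,"hand": 0.091},{"dx": 0.32,"dy": -0.064,"dz": 0,"spin": 68,"hand": 0.091},{"dx": 0.32,"dy": -0.064,"dz": 0,"spin": 68,"hand": 0.091},{"dx": 0.32,"dy": -0.064,"dz": 0,"spin": 68,"hand": 0.091},{"dx": 0.32,"dy": -0.064,"dz": 0,"spin": 68,"hand": 0.091},{"dx": 0.32,"dy": -0.064,"dz": 0,"spin": 68,"hand": 0.091},{"dx": 0.32,"dy": -0.064,"dz": 0,"spin": 68,"hand": 0.091},{"dx": 0.32,"dy": -0.064,"dz": 0,"spin": 68,"hand": 0.091}])

```text
t: 1.92
ee_pos: [0.478, 0.1024, 0.4047]
orientation: [0.989, 0.148, -0.0, -0.001]
wrist_force: [-0.8, 0.1, -0.7]
gripper_width: 0.0907
grasp_force: 0.0
```

```bash
python3 - <<'E'
from wtop import *
d,W=wtop(.04,.065,"w3")
# end stop & kerb from the slab picture: re-check slab using w2
d=dict(np.load("w2.npz"));W=cloud(d)
for n,(u0,u1,v0,v1) in dict(stopplate=(212,226,140,186),).items():
    w=W[v0:v1,u0:u1].reshape(-1,3);w=w[(w[:,2]>.048)&(w[:,2]<.062)];print(n,len(w),np.round(w.min(0)*1000,1),np.round(w.max(0)*1000,1),np.round(np.median(w,0)*1000,1))
c,s=np.cos(np.radians(-6.7)),np.sin(np.radians(-6.7));O=np.array([564.7,-147.0]);R=np.array([[c,-s],[s,c]])
w=((W[...,:2]*1000-O)@R);z=W[...,2]*1000
m=(z>48)&(z<60)&(w[...,0]>-110)&(w[...,0]<-60)&(w[...,1]<-30)&(w[...,1]>-100)
q=w[m];print("stop slab-frame",np.percentile(q,[2,50,98],axis=0))
m=(z>66)&(z<90)&(w[...,0]>-60)&(w[...,1]>0);print("carton1+block",np.percentile(w[m],[1,99],axis=0))
m=(z>66)&(z<90)&(w[...,0]>60)&(w[...,1]<0);print("block",np.percentile(w[m],[1,99],axis=0))
for n,q in dict(p2=(-64,30),p3=(63,-31),p4=(-28,-64)).items(): print(n,np.round(R@q+O,1))
E
```

```text
top [577.9 356.7] [59.4 54.3] 85.8 z 0.0517 px [  10    0   72   53 2825] [202. 157. 106.]
top [595.  143.7] [118.6  58. ] 15.0 z 0.0516 px [ 221    0   59  121 6629] [212. 167. 119.]
top [586.4 -49.9] [198.6  19.5] -7.2 z 0.0493 px [ 363   38  114  167 3954] [73. 50. 33.]
top [453.  347.5] [123.8  60.2] 15.0 z 0.0515 px [   1   77   72  114 6491] [206. 160. 110.]
stopplate 358 [ 459.7 -219.7   48.2] [ 477.9 -175.4   54.9] [ 470.7 -196.9   53.4]
stop slab-frame [[-100.99344974  -81.8054336 ]
 [ -87.56546174  -61.15914373]
 [ -82.69471568  -39.93539655]]
carton1+block [[-31.00612734  33.78314457]
 [106.98469561  91.10015326]]
block [[ 91.73150548 -91.13297057]
 [107.46723255 -31.93980258]]
p2 [ 504.6 -109.7]
p3 [ 623.7 -185.1]
p4 [ 529.4 -207.3]
```

Request:
drive_tool(steps=[{"dx": 0.093,"dy": -0.008,"dz": 0.03,"spin": 0,"hand": 0.091},{"dx": 0.093,"dy": -0.008,"dz": 0.06,"spin": 0,"hand": 0.091},{"dx": 0.093,"dy": -0.008,"dz": 0.09,"spin": 0,"hand": 0.091},{"dx": 0.093,"dy": -0.008,"dz": 0.13,"spin": 0,"hand": 0.091},{"dx": 0.093,"dy": -0.008,"dz": 0.165,"spin": 0,"hand": 0.091},{"dx": 0.093,"dy": -0.008,"dz": 0.19,"spin": 0,"hand": 0.091},{"dx": 0.093,"dy": -0.008,"dz": 0.2,"spin": 0,"hand": 0.091},{"dx": 0.093,"dy": -0.008,"dz": 0.2,"spin": 0,"hand": 0.091}])

```text
t: 2.63
ee_pos: [0.5645, 0.1334, 0.2022]
orientation: [0.989, 0.149, -0.003, 0.0]
wrist_force: [-0.1, -0.1, 0.2]
gripper_width: 0.0909
grasp_force: 0.0
```

Request:
drive_tool(steps=[{"dx": 0,"dy": 0,"dz": 0,"spin": 0,"hand": 0.05},{"dx": 0,"dy": 0,"dz": 0,"spin": 0,"hand": 0.05},{"dx": 0,"dy": 0,"dz": 0,"spin": 0,"hand": 0.05},{"dx": 0,"dy": 0,"dz": 0,"spin": 0,"hand": 0.05},{"dx": 0,"dy": 0,"dz": 0,"spin": 0,"hand": 0.05},{"dx": 0,"dy": 0,"dz": 0,"spin": 0,"hand": 0.05}])

```text
t: 3.13
ee_pos: [0.5654, 0.1351, 0.2061]
orientation: [0.989, 0.149, 0.001, 0.0]
wrist_force: [-1.0, -1.0, 5.5]
gripper_width: 0.0587
grasp_force: 29.5
```

```bash
python3 -c "
from h import *
delta(.568,.1364,.204,15)"
```

```text
t 3.13 pos [565.4 135.1 206.1] yaw 17.2 j6 1.49 F [-1.  -1.   5.5] w 0.0587 g 29.5
-> d(mm) [ 2.9 -0.5  2.1] spin 2.2
```

Request:
drive_tool(steps=[{"dx": 0,"dy": 0,"dz": -0.04,"spin": 0,"hand": 0.05},{"dx": 0,"dy": 0,"dz": -0.08,"spin": 0,"hand": 0.05},{"dx": -0.01,"dy": 0.02,"dz": -0.12,"spin": -7,"hand": 0.05},{"dx": -0.03,"dy": 0.05,"dz": -0.14,"spin": -14,"hand": 0.05},{"dx": -0.05,"dy": 0.085,"dz": -0.14,"spin": -21,"hand": 0.05},{"dx": -0.07,"dy": 0.12,"dz": -0.14,"spin": -28,"hand": 0.05},{"dx": -0.09,"dy": 0.155,"dz": -0.14,"spin": -35,"hand": 0.05},{"dx": -0.11,"dy": 0.19,"dz": -0.14,"spin": -42,"hand": 0.05},{"dx": -0.13,"dy": 0.225,"dz": -0.14,"spin": -49,"hand": 0.05},{"dx": -0.145,"dy": 0.248,"dz": -0.14,"spin": -56,"hand": 0.05}])

```text
t: 3.97
ee_pos: [0.5001, -0.142, 0.3446]
orientation: [0.817, 0.576, -0.0, -0.0]
wrist_force: [0.0, 0.2, -2.8]
gripper_width: 0.0582
grasp_force: 29.6
```

Request:
drive_tool(steps=[{"dx": 0,"dy": 0,"dz": 0,"spin": -6,"hand": 0.05},{"dx": 0,"dy": 0,"dz": 0,"spin": -10,"hand": 0.05},{"dx": 0,"dy": 0,"dz": 0,"spin": -10,"hand": 0.05},{"dx": 0,"dy": 0,"dz": 0,"spin": -10,"hand": 0.05}])

```text
t: 4.3
ee_pos: [0.5008, -0.1405, 0.3445]
orientation: [0.766, 0.642, -0.0, -0.0]
wrist_force: [-0.2, -0.1, -2.5]
gripper_width: 0.0583
grasp_force: 29.6
```

```bash
cat >> h.py <<'E'
O=np.array([.5647,-.1470]);YAW=-6.8
_c,_s=np.cos(np.radians(YAW)),np.sin(np.radians(YAW));RS=np.array([[_c,-_s],[_s,_c]])
def sl(x,y): return RS@np.array([x,y])/1000+O
def where():
    s,p,R,y=pose(); print("slab xy",np.round((p[:2]-O)@RS*1000,1))
E
python3 -c "
from h import *
delta(*sl(-64.5,-5),.25,83.2);where()
d=r.get_image('wrist');cv2.imwrite('pics/w4.png',d['img'][:,:,::-1])"
```

```text
t 4.30 pos [ 500.8 -140.5  344.5] yaw 79.9 j6 -0.12 F [-0.2 -0.1 -2.5] w 0.0583 g 29.6
-> d(mm) [-3.9  0.  94.5] spin -3.3
slab xy [-64.3  -1.1]
```

View pics/w4.png

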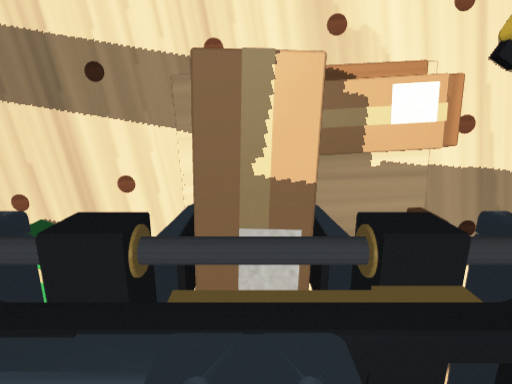

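The carton hangs straight in the pads, running up the picture from (255,290) to (258,50), and level, with carton_1 at (390,110) beside it. Spin and lower.

Request:
drive_tool(steps=[{"dx": -0.004,"dy": 0,"dz": 0,"spin": -3.3,"hand": 0.05},{"dx": -0.004,"dy": 0,"dz": 0.01,"spin": -3.3,"hand": 0.05},{"dx": -0.004,"dy": 0,"dz": 0.04,"spin": -3.3,"hand": 0.05},{"dx": -0.004,"dy": 0,"dz": 0.06,"spin": -3.3,"hand": 0.05},{"dx": -0.004,"dy": 0,"dz": 0.06,"spin": -3.3,"hand": 0.05}])

```text
t: 4.77
ee_pos: [0.4987, -0.1434, 0.2804]
orientation: [0.747, 0.665, -0.002, -0.004]
wrist_force: [-0.1, 0.3, -2.7]
gripper_width: 0.0585
grasp_force: 29.6
```

```bash
python3 - <<'E'
from h import *
where();delta(*sl(-64.5,-5),.24,83.2)
d=r.get_image("wrist");W=cloud(d);w=(W[...,:2]-O)@RS*1000;z=W[...,2]*1000;zt=r.state()["ee_pos"][2]*1000-206+52
for n,m in dict(held=(abs(z-zt)<4)&(w[...,0]<-34)&(w[...,1]<110)&(w[...,1]>30),c1=(abs(z-82)<4)&(w[...,1]>0)&(w[...,0]>-50)&(w[...,0]<60),kerb=(abs(z-50)<3)&(w[...,1]>85)&(w[...,1]<125)).items():
    if m.sum()>50: print(n,m.sum(),np.round(np.percentile(w[m],[1,50,99],axis=0),1).tolist(),np.median(z[m]), "edge dir",np.round(cv2.minAreaRect(w[m].astype(np.float32)),1) if 0 else cv2.minAreaRect(w[m].astype(np.float32)))
E
```

```text
slab xy [-66.   -4.2]
t 4.77 pos [ 498.7 -143.4  280.4] yaw 83.3 j6 -0.18 F [-0.1  0.3 -2.7] w 0.0585 g 29.6
-> d(mm) [-0.8  1.9 40.4] spin 0.1
held 17125 [[-94.4, 30.7], [-67.2, 62.4], [-38.4, 90.7]] 125.52566756131964 edge dir ((-66.31573486328125, 60.656951904296875), (62.336769104003906, 57.69478988647461), 88.7214126586914)
c1 15346 [[-27.3, 34.6], [16.3, 64.3], [59.1, 90.8]] 81.62482445755205 edge dir ((15.597190856933594, 62.47587585449219), (57.84394454956055, 88.81283569335938), 89.9415512084961)
kerb 3033 [[-28.8, 96.7], [33.9, 101.9], [91.3, 107.4]] 49.49251598373508 edge dir ((22.534271240234375, 102.07672119140625), (11.211225509643555, 142.26234436035156), 89.8429946899414)
```

Request:
drive_tool(steps=[{"dx": 0,"dy": 0.002,"dz": 0.03,"spin": 0,"hand": 0.05},{"dx": 0,"dy": 0.002,"dz": 0.042,"spin": 0,"hand": 0.05},{"dx": 0,"dy": 0.002,"dz": 0.042,"spin": 0,"hand": 0.05},{"dx": 0.001,"dy": 0.002,"dz": 0.042,"spin": 0,"hand": 0.05},{"dx": 0.002,"dy": 0.002,"dz": 0.042,"spin": 0,"hand": 0.05}])

```text
t: 5.23
ee_pos: [0.5034, -0.1427, 0.2443]
orientation: [0.747, 0.665, 0.001, 0.001]
wrist_force: [0.6, -0.4, -2.2]
gripper_width: 0.0577
grasp_force: 30.0
```

```bash
python3 - <<'E'
from h import *
where();delta(*sl(-64,-3),.238,83.2)
E
```

```text
slab xy [-61.3  -3. ]
t 5.23 pos [ 503.4 -142.7  244.3] yaw 83.3 j6 -0.18 F [ 0.6 -0.4 -2.2] w 0.0577 g 30.0
-> d(mm) [ 0.  -2.7  6.3] spin 0.1
```

Request:
drive_tool(steps=[{"dx": 0,"dy": -0.001,"dz": 0.004,"spin": 0,"hand": 0.05},{"dx": 0,"dy": -0.001,"dz": 0.004,"spin": 0,"hand": 0.05},{"dx": 0,"dy": -0.001,"dz": 0.004,"spin": 0,"hand": 0.05},{"dx": 0,"dy": -0.001,"dz": 0.004,"spin": 0,"hand": 0.05}])

```text
t: 5.57
ee_pos: [0.5016, -0.1426, 0.2392]
orientation: [0.747, 0.665, 0.0, 0.0]
wrist_force: [-0.3, -0.4, -2.4]
gripper_width: 0.058
grasp_force: 30.0
```

Request:
drive_tool(steps=[{"dx": 0,"dy": 0,"dz": 0,"spin": 0,"hand": 0.05},{"dx": 0.001,"dy": 0,"dz": 0,"spin": 0,"hand": 0.05},{"dx": 0.001,"dy": 0,"dz": 0,"spin": 0,"hand": 0.05},{"dx": 0.001,"dy": 0,"dz": 0,"spin": 0,"hand": 0.05}])

```text
t: 5.9
ee_pos: [0.5017, -0.1416, 0.2388]
orientation: [0.747, 0.665, 0.0, 0.0]
wrist_force: [0.7, 0.1, -2.7]
gripper_width: 0.0581
grasp_force: 30.0
```

```bash
python3 - <<'E'
from h import *
where();delta(*sl(-64,-3),.238,83.2)
E
```

```text
slab xy [-63.2  -2.1]
t 5.90 pos [ 501.7 -141.6  238.8] yaw 83.4 j6 -0.18 F [ 0.7  0.1 -2.7] w 0.0581 g 30.0
-> d(mm) [-0.9 -0.8  0.8] spin 0.2
```

Request:
drive_tool(steps=[{"dx": 0.001,"dy": 0.0005,"dz": 0,"spin": 0,"hand": 0.05},{"dx": 0.002,"dy": 0.0005,"dz": 0,"spin": 0,"hand": 0.05},{"dx": 0.002,"dy": 0.0005,"dz": 0,"spin": 0,"hand": 0.05},{"dx": 0.002,"dy": 0.0005,"dz": 0,"spin": 0,"hand": 0.05}])

```text
t: 6.23
ee_pos: [0.5023, -0.1404, 0.2389]
orientation: [0.747, 0.665, -0.001, 0.001]
wrist_force: [-2.0, -4.1, -1.5]
gripper_width: 0.0574
grasp_force: 30.0
```

```bash
python3 - <<'E'
from h import *
where();delta(*sl(-64,-3),.238,83.2)
E
```

```text
slab xy [-62.7  -0.8]
t 6.23 pos [ 502.3 -140.4  238.9] yaw 83.4 j6 -0.18 F [-2.  -4.1 -1.5] w 0.0574 g 30.0
-> d(mm) [-2.2 -1.3  0.9] spin 0.2
```

Kerb contact is felt. Back off slightly, set it down, release and lift.

Request:
drive_tool(steps=[{"dx": -0.001,"dy": -0.0005,"dz": 0,"spin": 0,"hand": 0.05},{"dx": -0.001,"dy": -0.0005,"dz": 0.002,"spin": 0,"hand": 0.05},{"dx": -0.001,"dy": -0.0005,"dz": 0.003,"spin": 0,"hand": 0.05},{"dx": -0.001,"dy": -0.0005,"dz": 0.003,"spin": 0,"hand": 0.05}])

```text
t: 6.57
ee_pos: [0.5019, -0.1407, 0.2361]
orientation: [0.747, 0.665, 0.0, 0.0]
wrist_force: [-1.6, -2.2, 1.9]
gripper_width: 0.0576
grasp_force: 30.0
```

Request:
drive_tool(steps=[{"dx": 0,"dy": 0,"dz": 0,"spin": 0,"hand": 0.08},{"dx": 0,"dy": 0,"dz": 0,"spin": 0,"hand": 0.08},{"dx": 0,"dy": 0,"dz": 0,"spin": 0,"hand": 0.08},{"dx": 0,"dy": 0,"dz": -0.04,"spin": 0,"hand": 0.08},{"dx": 0,"dy": 0,"dz": -0.08,"spin": 0,"hand": 0.08},{"dx": 0,"dy": 0,"dz": -0.12,"spin": 0,"hand": 0.09},{"dx": 0,"dy": 0,"dz": -0.15,"spin": 0,"hand": 0.09},{"dx": 0,"dy": 0,"dz": -0.15,"spin": 0,"hand": 0.09}])

```text
t: 7.23
ee_pos: [0.5031, -0.1408, 0.3925]
orientation: [0.747, 0.665, 0.004, 0.006]
wrist_force: [0.8, -0.8, 0.3]
gripper_width: 0.09
grasp_force: 0.0
```

```bash
python3 - <<'E'
from wtop import *
where()
d,W=wtop(.068,.095)
w=(W[...,:2]-O)@RS*1000;z=W[...,2]*1000
m=(abs(z-82)<4)&(w[...,0]<-33);print(np.round(np.percentile(w[m],[1,50,99],axis=0),1).tolist(),np.median(z[m]),cv2.minAreaRect(w[m].astype(np.float32)))
# next: carton B centre (453,347.5) yaw 15 -> grasp = centre+31*ex
u=np.array([np.cos(np.radians(15)),np.sin(np.radians(15))])
delta(*(np.array([.453,.3475])+.031*u),.39,15)
E
```

```text
slab xy [-61.9  -1.1]
top [ 505.6 -107.7] [123.7  58.1] 83.2 z 0.0815 px [ 217   87   61  127 7444] [113.  87.  61.]
top [611.  -89.5] [140.2  58.3] -6.9 z 0.0815 px [ 280   90  146   63 8648] [211. 165. 113.]
[[-91.6, -28.2], [-63.5, 37.1], [-35.1, 92.8]] 81.51701211716261 ((-63.321807861328125, 32.03926467895508), (58.06303787231445, 123.67302703857422), 0.0435495562851429)
t 7.28 pos [ 502.4 -140.6  389.3] yaw 83.4 j6 -0.18 F [0.2 0.7 0.1] w 0.0902 g 0.0
-> d(mm) [490.5 -76.7  -1.9] spin 68.4
```

Carton 2 is seated at slab (-63.3, ~31) mm with zero yaw and a gap of about 3 mm to carton 1. Next, the carton at (453,347).

Request:
drive_tool(steps=[{"dx": 0.04,"dy": -0.006,"dz": 0,"spin": 7,"hand": 0.091},{"dx": 0.08,"dy": -0.012,"dz": 0,"spin": 14,"hand": 0.091},{"dx": 0.12,"dy": -0.018,"dz": 0,"spin": 21,"hand": 0.091},{"dx": 0.16,"dy": -0.025,"dz": 0,"spin": 28,"hand": 0.091},{"dx": 0.2,"dy": -0.031,"dz": 0,"spin": 35,"hand": 0.091},{"dx": 0.24,"dy": -0.038,"dz": 0,"spin": 42,"hand": 0.091},{"dx": 0.28,"dy": -0.044,"dz": 0,"spin": 49,"hand": 0.091},{"dx": 0.32,"dy": -0.05,"dz": 0,"spin": 56,"hand": 0.091},{"dx": 0.36,"dy": -0.056,"dz": 0,"spin": 63,"hand": 0.091},{"dx": 0.4,"dy": -0.063,"dz": 0,"spin": 68,"hand": 0.091}])

```text
t: 8.12
ee_pos: [0.4865, 0.2327, 0.3841]
orientation: [0.986, 0.166, -0.001, 0.0]
wrist_force: [0.7, 0.3, -0.2]
gripper_width: 0.0911
grasp_force: 0.0
```

```bash
python3 - <<'E'
from h import *
u=np.array([np.cos(np.radians(15)),np.sin(np.radians(15))])
delta(*(np.array([.453,.3475])+.031*u),.204,15)
E
```

```text
t 8.12 pos [486.5 232.7 384.1] yaw 19.1 j6 1.66 F [ 0.7  0.3 -0.2] w 0.0911 g 0.0
-> d(mm) [  37.3 -117.3  179.9] spin 4.1
```

Request:
drive_tool(steps=[{"dx": 0.037,"dy": -0.117,"dz": 0.03,"spin": 4,"hand": 0.091},{"dx": 0.037,"dy": -0.117,"dz": 0.06,"spin": 4,"hand": 0.091},{"dx": 0.037,"dy": -0.117,"dz": 0.08,"spin": 4,"hand": 0.091},{"dx": 0.037,"dy": -0.117,"dz": 0.08,"spin": 4,"hand": 0.091},{"dx": 0.037,"dy": -0.117,"dz": 0.08,"spin": 4,"hand": 0.091}])

```text
t: 8.53
ee_pos: [0.4814, 0.3559, 0.2993]
orientation: [0.991, 0.136, -0.005, 0.002]
wrist_force: [-0.5, 0.2, 0.3]
gripper_width: 0.0913
grasp_force: 0.0
```

```bash
python3 - <<'E'
from h import *
u=np.array([np.cos(np.radians(15)),np.sin(np.radians(15))])
delta(*(np.array([.453,.3475])+.031*u),.204,15)
E
```

```text
t 8.53 pos [481.4 355.9 299.3] yaw 15.6 j6 1.91 F [-0.5  0.2  0.3] w 0.0913 g 0.0
-> d(mm) [ 2.4  0.6 95.3] spin 0.6
```

Request:
drive_tool(steps=[{"dx": 0.002,"dy": 0,"dz": 0.035,"spin": 0.5,"hand": 0.091},{"dx": 0.002,"dy": 0,"dz": 0.07,"spin": 0.5,"hand": 0.091},{"dx": 0.002,"dy": 0,"dz": 0.094,"spin": 0.5,"hand": 0.091},{"dx": 0.002,"dy": 0,"dz": 0.094,"spin": 0.5,"hand": 0.05},{"dx": 0.002,"dy": 0,"dz": 0.094,"spin": 0.5,"hand": 0.05},{"dx": 0.002,"dy": 0,"dz": 0.094,"spin": 0.5,"hand": 0.05},{"dx": 0.002,"dy": 0,"dz": 0.094,"spin": 0.5,"hand": 0.05},{"dx": 0.002,"dy": 0,"dz": 0.094,"spin": 0.5,"hand": 0.05},{"dx": 0.002,"dy": 0,"dz": 0.094,"spin": 0.5,"hand": 0.05}])

```text
t: 9.28
ee_pos: [0.4858, 0.3544, 0.2137]
orientation: [0.992, 0.13, 0.002, -0.001]
wrist_force: [0.5, 0.4, 4.7]
gripper_width: 0.0577
grasp_force: 30.0
```

```bash
python3 - <<'E'
from h import *
s,p,R,y=pose();c=R.T@(np.array([.453,.3475,0])-p);print("centre in tool",np.round(c*1000,1))
delta(*sl(62,1.5),.35,83.2)
E
```

```text
centre in tool [-34.3  -1.5 213.6]
t 9.28 pos [485.8 354.4 213.7] yaw 14.9 j6 1.92 F [0.5 0.4 4.7] w 0.0577 g 30.0
-> d(mm) [   6.1  526.1 -137. ] spin -68.3
```

Request:
drive_tool(steps=[{"dx": 0,"dy": 0,"dz": -0.04,"spin": 0,"hand": 0.05},{"dx": 0,"dy": 0.005,"dz": -0.08,"spin": 0,"hand": 0.05},{"dx": 0,"dy": 0.03,"dz": -0.11,"spin": -5,"hand": 0.05},{"dx": 0,"dy": 0.06,"dz": -0.13,"spin": -12,"hand": 0.05},{"dx": 0,"dy": 0.1,"dz": -0.137,"spin": -19,"hand": 0.05},{"dx": 0,"dy": 0.14,"dz": -0.137,"spin": -26,"hand": 0.05},{"dx": 0,"dy": 0.18,"dz": -0.137,"spin": -33,"hand": 0.05},{"dx": 0,"dy": 0.22,"dz": -0.137,"spin": -40,"hand": 0.05},{"dx": 0,"dy": 0.26,"dz": -0.137,"spin": -47,"hand": 0.05},{"dx": 0,"dy": 0.3,"dz": -0.137,"spin": -54,"hand": 0.05}])

```text
t: 10.12
ee_pos: [0.5598, 0.0713, 0.349]
orientation: [0.834, 0.552, -0.0, -0.0]
wrist_force: [1.3, -0.3, -3.9]
gripper_width: 0.0578
grasp_force: 30.0
```

```bash
python3 - <<'E'
from h import *
delta(*sl(60,2),.35,83.2)
E
```

```text
t 10.12 pos [559.8  71.3 349. ] yaw 67.0 j6 0.51 F [ 1.3 -0.3 -3.9] w 0.0578 g 30.0
-> d(mm) [-180.5  146.7   -1. ] spin -16.2
```

Request:
drive_tool(steps=[{"dx": -0.03,"dy": 0.025,"dz": 0,"spin": -6,"hand": 0.05},{"dx": -0.06,"dy": 0.05,"dz": 0,"spin": -12,"hand": 0.05},{"dx": -0.09,"dy": 0.073,"dz": 0,"spin": -16,"hand": 0.05},{"dx": -0.12,"dy": 0.098,"dz": 0,"spin": -16,"hand": 0.05},{"dx": -0.15,"dy": 0.123,"dz": 0,"spin": -16,"hand": 0.05},{"dx": -0.17,"dy": 0.138,"dz": 0,"spin": -16,"hand": 0.05},{"dx": -0.17,"dy": 0.138,"dz": 0,"spin": -16,"hand": 0.05},{"dx": -0.17,"dy": 0.138,"dz": 0,"spin": -16,"hand": 0.05},{"dx": -0.17,"dy": 0.138,"dz": 0,"spin": -16,"hand": 0.05}])

```text
t: 10.87
ee_pos: [0.6192, -0.1371, 0.3484]
orientation: [0.751, 0.661, -0.0, -0.001]
wrist_force: [0.1, 0.1, -3.0]
gripper_width: 0.0578
grasp_force: 30.0
```

```bash
cat > held.py <<'E'
from h import *
def held(zt,tol=5):
    d=r.get_image("wrist");W=cloud(d);s,p,R,y=pose();w=(W-p)@R*1000  # tool frame
    m=(abs(W[...,2]*1000-zt)<tol)&(abs(w[...,1])<45)&(w[...,0]<110)
    print("held tool-frame x max",np.round(np.percentile(w[m][:,0],[50,98,99.7]),1),"y",np.round(np.percentile(w[m][:,1],[1,99]),1),m.sum(),"z",np.median(W[...,2][m]))
    return d,W
E
python3 - <<'E'
from held import *
where();delta(*sl(60,2),.35,83.2)
held(.349*1000-213.7+52)
E
```

```text
slab xy [53.  16.3]
t 10.87 pos [ 619.2 -137.1  348.4] yaw 82.7 j6 -0.11 F [ 0.1  0.1 -3. ] w 0.0578 g 30.0
-> d(mm) [-14.2   7.2  -1.6] spin -0.5
held tool-frame x max [12.3 27.3 27.7] y [-33.3  32.9] 7681 z 0.18612044169074787
```

Request:
drive_tool(steps=[{"dx": -0.014,"dy": 0.007,"dz": 0,"spin": -0.5,"hand": 0.05},{"dx": -0.014,"dy": 0.007,"dz": 0,"spin": -0.5,"hand": 0.05},{"dx": -0.014,"dy": 0.007,"dz": 0.02,"spin": -0.5,"hand": 0.05},{"dx": -0.014,"dy": 0.007,"dz": 0.04,"spin": -0.5,"hand": 0.05},{"dx": -0.014,"dy": 0.007,"dz": 0.04,"spin": -0.5,"hand": 0.05},{"dx": -0.014,"dy": 0.007,"dz": 0.04,"spin": -0.5,"hand": 0.05}])

```text
t: 11.42
ee_pos: [0.6244, -0.151, 0.308]
orientation: [0.747, 0.664, -0.001, -0.001]
wrist_force: [0.9, 0.3, -2.4]
gripper_width: 0.0577
grasp_force: 30.0
```

```bash
python3 - <<'E'
from held import *
where();delta(*sl(60,2),.25,83.2)
d,W=held(.308*1000-213.7+52)
w=(W[...,:2]-O)@RS*1000;z=W[...,2]*1000
m=(abs(z-82)<4)&(w[...,1]>20)&(w[...,0]>-25)&(w[...,0]<20);print("c1 y",np.percentile(w[m],[1,99],axis=0))
E
```

```text
slab xy [59.8  3.1]
t 11.42 pos [ 624.4 -151.   308. ] yaw 83.3 j6 -0.14 F [ 0.9  0.3 -2.4] w 0.0577 g 30.0
-> d(mm) [-1.1  0.4 58. ] spin 0.1
held tool-frame x max [13.2 28.2 28.5] y [-34.3  31.4] 7680 z 0.14566165522518854
c1 y [[-24.5723471   34.56936093]
 [ 19.50021993  91.20733788]]
```

Request:
drive_tool(steps=[{"dx": -0.001,"dy": 0,"dz": 0.03,"spin": 0,"hand": 0.05},{"dx": -0.001,"dy": 0,"dz": 0.05,"spin": 0,"hand": 0.05},{"dx": -0.001,"dy": 0,"dz": 0.058,"spin": 0,"hand": 0.05},{"dx": -0.001,"dy": 0,"dz": 0.06,"spin": 0,"hand": 0.05},{"dx": -0.001,"dy": 0,"dz": 0.06,"spin": 0,"hand": 0.05},{"dx": -0.001,"dy": 0,"dz": 0.06,"spin": 0,"hand": 0.05}])

```text
t: 11.97
ee_pos: [0.625, -0.1535, 0.2498]
orientation: [0.748, 0.664, 0.0, 0.001]
wrist_force: [0.1, -0.8, -3.4]
gripper_width: 0.0579
grasp_force: 30.0
```

Request:
drive_tool(steps=[{"dx": 0,"dy": 0.001,"dz": 0,"spin": 0,"hand": 0.05},{"dx": 0,"dy": 0.002,"dz": 0,"spin": 0,"hand": 0.05},{"dx": 0,"dy": 0.002,"dz": 0,"spin": 0,"hand": 0.05},{"dx": 0,"dy": 0.002,"dz": 0,"spin": 0,"hand": 0.05}])

```text
t: 12.3
ee_pos: [0.627, -0.1538, 0.2495]
orientation: [0.748, 0.664, 0.0, 0.001]
wrist_force: [-1.4, -1.8, -0.8]
gripper_width: 0.0575
grasp_force: 30.0
```

```bash
python3 - <<'E'
from h import *
where();delta(*sl(63,3),.246,83.2)
E
```

```text
slab xy [62.6  0.7]
t 12.30 pos [ 627.  -153.8  249.5] yaw 83.2 j6 -0.14 F [-1.4 -1.8 -0.8] w 0.0575 g 30.0
-> d(mm) [2.4 0.4 3.5] spin 0.0
```

Request:
drive_tool(steps=[{"dx": 0.002,"dy": 0.0,"dz": 0.003,"spin": 0,"hand": 0.05},{"dx": 0.002,"dy": 0.001,"dz": 0.003,"spin": 0,"hand": 0.05},{"dx": 0.002,"dy": 0.0015,"dz": 0.003,"spin": 0,"hand": 0.05},{"dx": 0.002,"dy": 0.0015,"dz": 0.003,"spin": 0,"hand": 0.05}])

```text
t: 12.63
ee_pos: [0.6281, -0.1529, 0.2462]
orientation: [0.748, 0.664, -0.001, 0.001]
wrist_force: [-3.6, -5.9, 0.0]
gripper_width: 0.0575
grasp_force: 30.0
```

```bash
python3 - <<'E'
from held import *
where();delta(*sl(63,3),.246,83.2)
held(.246*1000-213.7+52)
E
```

```text
slab xy [63.6  1.6]
t 12.63 pos [ 628.1 -152.9  246.2] yaw 83.2 j6 -0.14 F [-3.6 -5.9  0. ] w 0.0575 g 30.0
-> d(mm) [ 1.4 -0.6  0.2] spin 0.0
held tool-frame x max [56.6 91.  92.4] y [-44.   28.8] 25440 z 0.08225559122106553
```

```bash
python3 - <<'E'
from held import *
d=r.get_image("wrist");np.savez("w5",**d);W=cloud(d);w=(W[...,:2]-O)@RS*1000;z=W[...,2]*1000
for xs in (40,50,60,70,80,88):
    m=(abs(w[...,0]-xs)<1.5)&(w[...,1]>5)&(w[...,1]<60);o=np.argsort(w[m][:,1]);yy=w[m][o][:,1];zz=z[m][o]
    print(xs,[(round(a),round(b)) for a,b in zip(yy[::6],zz[::6])][:22])
c=d["img"][40:240,180:420];cv2.imwrite("pics/w5.png",cv2.resize(c,None,fx=3,fy=3,interpolation=cv2.INTER_CUBIC)[:,:,::-1])
E
```

```text
40 [(11, 87), (11, 88), (12, 86), (12, 87), (13, 87), (13, 87), (14, 87), (15, 86), (15, 85), (16, 86), (16, 85), (16, 85), (17, 86), (17, 85), (18, 85), (18, 84), (19, 86), (19, 85), (20, 85), (20, 84), (21, 84), (21, 84)]
50 [(11, 86), (12, 88), (12, 87), (12, 86), (13, 86), (13, 86), (14, 87), (14, 86), (15, 86), (15, 86), (16, 86), (16, 84), (17, 86), (17, 85), (18, 85), (18, 84), (18, 85), (19, 84), (20, 84), (20, 84), (21, 84), (21, 85)]
60 [(11, 87), (12, 87), (12, 88), (13, 87), (13, 87), (14, 86), (14, 87), (14, 87), (15, 87), (15, 86), (16, 86), (16, 84), (16, 86), (17, 85), (18, 86), (18, 85), (19, 86), (19, 85), (19, 85), (20, 83), (20, 84), (20, 83)]
70 [(11, 87), (12, 87), (12, 86), (12, 86), (13, 87), (13, 86), (14, 86), (14, 86), (15, 87), (15, 87), (16, 86), (16, 85), (17, 85), (17, 85), (18, 84), (18, 85), (19, 86), (19, 86), (20, 86), (20, 85), (21, 84), (21, 84)]
80 [(11, 87), (12, 87), (12, 88), (12, 86), (13, 87), (14, 86), (14, 87), (14, 86), (15, 86), (16, 86), (16, 86), (17, 86), (17, 85), (18, 85), (18, 84), (19, 84), (19, 84), (19, 85), (20, 85), (20, 83), (21, 83), (21, 84)]
88 [(11, 87), (12, 87), (12, 86), (13, 88), (13, 87), (13, 86), (14, 86), (14, 86), (15, 87), (15, 86), (16, 87), (16, 87), (17, 85), (17, 86), (18, 84), (18, 86), (18, 85), (19, 176), (19, 85), (19, 175), (19, 176), (19, 176)]
```

View pics/w5.png

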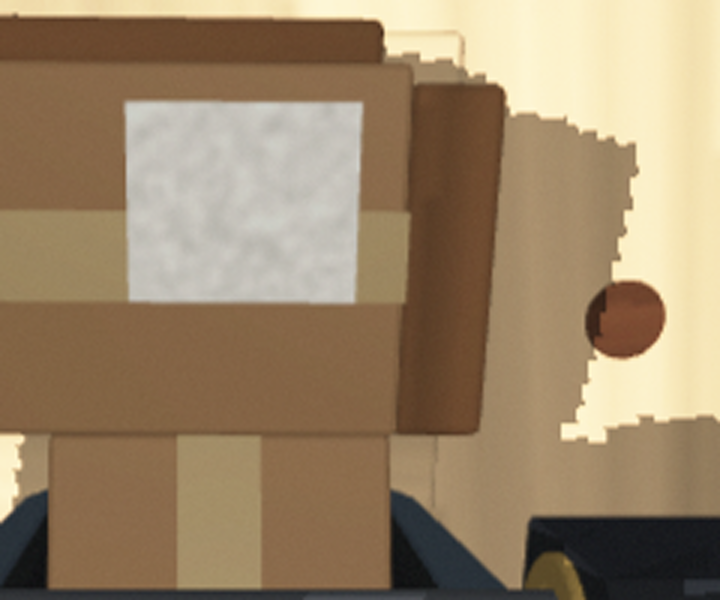

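The crop shows the held carton (215,510) with its end meeting carton_1's side at (215,433), with no visible gap from this angle. The stop block is at (450,260). I'll check the held carton's pitch and the gap with plane fits.

```bash
python3 - <<'E'
from held import *
d=dict(np.load("w5.npz"));W=cloud(d);w=(W[...,:2]-O)@RS*1000;z=W[...,2]*1000
def fit(v0,v1,u0,u1):
    p=np.c_[w[v0:v1,u0:u1].reshape(-1,2),z[v0:v1,u0:u1].reshape(-1)];A=np.c_[p[:,:2],np.ones(len(p))]
    s=np.linalg.lstsq(A,p[:,2],rcond=None)[0];print(np.round(s,3),"y range",p[:,1].min(),p[:,1].max(),"z",p[:,2].mean())
fit(187,232,200,305);fit(70,180,190,310)
print("edge column y,z around v=184 u=250:",[(v,round(w[v,250,1],1),round(z[v,250],1)) for v in range(172,200,2)])
E
```

```text
** On entry to DLASCL parameter number  4 had an illegal value
 ** On entry to DLASCL parameter number  4 had an illegal valueTraceback (most recent call last):
  File "<stdin>", line 6, in <module>
  File "<stdin>", line 5, in fit
    x, resids, rank, s = _umath_linalg.lstsq(a, b, rcond,
                         ~~~~~~~~~~~~~~~~~~~^^^^^^^^^^^^^
                                             signature=signature)
                                             ^^^^^^^^^^^^^^^^^^^^
    raise LinAlgError("SVD did not converge in Linear Least Squares")
numpy.linalg.LinAlgError: SVD did not converge in Linear Least Squares
```

```bash
python3 - <<'E'
from held import *
d=dict(np.load("w5.npz"));W=cloud(d);w=(W[...,:2]-O)@RS*1000;z=W[...,2]*1000
def fit(v0,v1,u0,u1):
    p=np.c_[w[v0:v1,u0:u1].reshape(-1,2),z[v0:v1,u0:u1].reshape(-1)];p=p[np.isfinite(p).all(1)];A=np.c_[p[:,:2],np.ones(len(p))]
    s=np.linalg.lstsq(A,p[:,2],rcond=None)[0];print(np.round(s,3),"y range",p[:,1].min(),p[:,1].max(),"z",p[:,2].mean())
fit(187,232,200,305);fit(70,180,190,310)
print([(v,round(float(w[v,250,1]),1),round(float(z[v,250]),1)) for v in range(172,232,3)])
E
```

```text
[ 1.0000e-03 -3.2200e-01  9.0741e+01] y range 12.46185229708292 34.47174364753185 z 83.21756953612132
[ 4.000e-03 -1.100e-02  8.271e+01] y range 38.37642831613196 89.41118888383572 z 82.24946586238315
[(172, 42.4, 82.9), (175, 40.8, 82.5), (178, 39.1, 81.5), (181, 38.0, 83.4), (184, 36.3, 82.6), (187, 34.3, 80.4), (190, 32.7, 80.5), (193, 31.2, 80.5), (196, 29.6, 80.6), (199, 28.4, 81.9), (202, 26.8, 81.8), (205, 25.6, 83.1), (208, 23.9, 82.7), (211, 22.6, 83.3), (214, 21.6, 85.3), (217, 19.5, 83.6), (220, 18.2, 84.7), (223, 17.0, 85.5), (226, 15.3, 85.3), (229, 14.0, 86.0)]
```

```bash
python3 - <<'E'
from held import *
c=[]
for n,b in (("scene",(150,270,150,310)),("side",(130,280,200,400))):
    d=r.get_image(n);W=cloud(d)
    w=(W[...,:2]-O-(np.array([.0035,-.003]) if n=="scene" else 0))@RS*1000;z=W[...,2]*1000
    for y in range(-110,40,10):
        m=(abs(w[...,1]-y)<4)&(w[...,0]>42)&(w[...,0]<82)&(z<130)
        if m.sum()>3: print(n,y,m.sum(),np.round(np.percentile(z[m],[5,50,95])))
    if n=="scene": cv2.imwrite("pics/s6.png",cv2.resize(d["img"][b[0]:b[1],b[2]:b[3]],(800,600),interpolation=cv2.INTER_CUBIC)[:,:,::-1])
E
```

```text
scene -110 31 [-4. -1.  1.]
scene -100 42 [-3. 27. 31.]
scene -90 55 [ 27.  85. 100.]
scene -80 37 [108. 115. 118.]
scene -70 32 [111. 113. 116.]
scene -60 32 [108. 111. 113.]
scene -50 29 [104. 106. 109.]
scene -40 32 [102. 104. 106.]
scene -30 25 [ 98. 101. 102.]
side -110 21 [-5. -0. 29.]
side -100 75 [-3. 24. 79.]
side -90 80 [ 28.  90. 115.]
side -80 45 [ 26.  95. 118.]
side -70 23 [ 27. 112. 118.]
side -60 21 [ 29. 110. 113.]
side -50 19 [ 31. 108. 111.]
side -40 11 [ 66. 106. 106.]
side -30 18 [ 86. 102. 103.]
side -20 14 [ 71.  98. 100.]
side -10 16 [92. 94. 98.]
side 0 12 [90. 93. 95.]
side 10 8 [86. 87. 91.]
side 30 4 [84. 88. 89.]
```

View pics/s6.png

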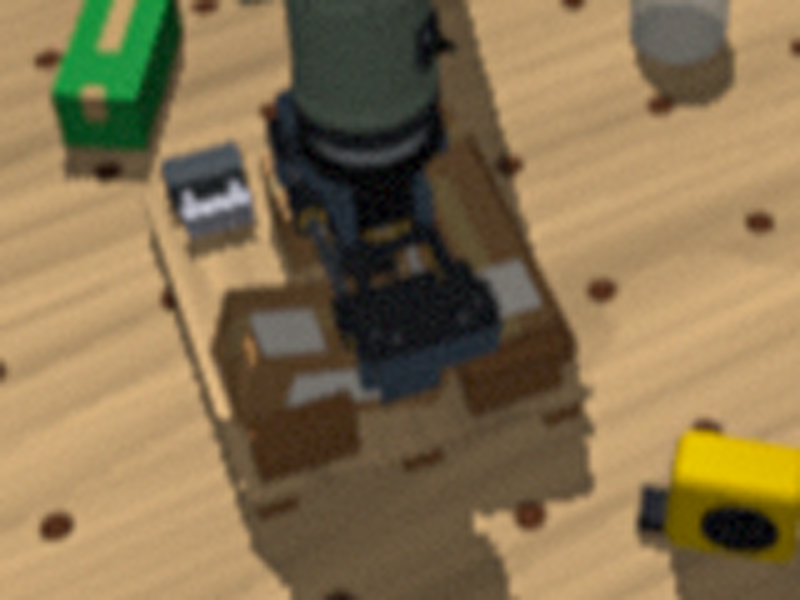

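The views show the held carton pitched about 17° in the pads, with its -y end high. It probably brushed the stop block top on the way down. It pivots easily in the grip, so I'll back off a little and press it down flat.

Request:
drive_tool(steps=[{"dx": -0.002,"dy": -0.0015,"dz": 0,"spin": 0,"hand": 0.05},{"dx": -0.002,"dy": -0.0015,"dz": 0.002,"spin": 0,"hand": 0.05},{"dx": -0.002,"dy": -0.0015,"dz": 0.004,"spin": 0,"hand": 0.05},{"dx": -0.002,"dy": -0.0015,"dz": 0.004,"spin": 0,"hand": 0.05},{"dx": -0.002,"dy": -0.0015,"dz": 0.004,"spin": 0,"hand": 0.05}])

```text
t: 13.25
ee_pos: [0.6267, -0.154, 0.2453]
orientation: [0.748, 0.664, 0.0, 0.001]
wrist_force: [-6.1, -2.2, 14.9]
gripper_width: 0.058
grasp_force: 30.0
```

```bash
cat > pitch.py <<'E'
from held import *
def pitch():
    d=r.get_image("side");W=cloud(d);w=(W[...,:2]-O)@RS*1000;z=W[...,2]*1000
    for y in (-80,-60,-40,-20,0,10,30):
        m=(abs(w[...,1]-y)<4)&(w[...,0]>42)&(w[...,0]<82)&(z<130)
        if m.sum()>3: print(y,np.round(np.percentile(z[m],[50,95])),end=" ")
    print()
E
python3 - <<'E'
from pitch import *
where();delta(*sl(62,0),.244,83.2);pitch()
E
```

```text
slab xy [62.4  0.4]
t 13.25 pos [ 626.7 -154.   245.3] yaw 83.2 j6 -0.14 F [-6.1 -2.2 14.9] w 0.0580 g 30.0
-> d(mm) [-0.4 -0.4  1.3] spin 0.0
-80 [109. 118.] -60 [109. 114.] -40 [104. 107.] -20 [ 97. 101.] 0 [91. 94.] 10 [88. 92.] 30 [85. 87.]
```

Request:
drive_tool(steps=[{"dx": 0,"dy": -0.001,"dz": 0.001,"spin": 0,"hand": 0.05},{"dx": 0,"dy": -0.001,"dz": 0.003,"spin": 0,"hand": 0.05},{"dx": 0,"dy": -0.001,"dz": 0.005,"spin": 0,"hand": 0.05},{"dx": 0,"dy": -0.001,"dz": 0.005,"spin": 0,"hand": 0.05},{"dx": 0,"dy": -0.001,"dz": 0.005,"spin": 0,"hand": 0.05}])

```text
t: 13.72
ee_pos: [0.6259, -0.155, 0.2423]
orientation: [0.747, 0.665, -0.0, 0.003]
wrist_force: [-8.1, -8.0, 21.7]
gripper_width: 0.058
grasp_force: 30.0
```

```bash
python3 - <<'E'
from pitch import *
where();delta(*sl(62,0),.244,83.2);pitch()
E
```

```text
slab xy [61.8 -0.7]
t 13.72 pos [ 625.9 -155.   242.3] yaw 83.3 j6 -0.14 F [-8.1 -8.  21.7] w 0.0580 g 30.0
-> d(mm) [ 0.7  0.3 -1.7] spin 0.1
-80 [105. 113.] -60 [105. 109.] -40 [100. 103.] -20 [92. 97.] 0 [89. 93.] 10 [85. 89.] 30 [81. 84.]
```

Request:
drive_tool(steps=[{"dx": 0,"dy": -0.001,"dz": 0.002,"spin": 0,"hand": 0.05},{"dx": 0,"dy": -0.001,"dz": 0.004,"spin": 0,"hand": 0.05},{"dx": 0,"dy": -0.001,"dz": 0.006,"spin": 0,"hand": 0.05},{"dx": 0,"dy": -0.001,"dz": 0.007,"spin": 0,"hand": 0.05},{"dx": 0,"dy": -0.001,"dz": 0.007,"spin": 0,"hand": 0.05},{"dx": 0,"dy": -0.001,"dz": 0.007,"spin": 0,"hand": 0.05}])

```text
t: 14.27
ee_pos: [0.6257, -0.1558, 0.2362]
orientation: [0.747, 0.665, 0.0, 0.005]
wrist_force: [-6.0, -11.2, 24.1]
gripper_width: 0.0577
grasp_force: 30.0
```

```bash
python3 - <<'E'
from pitch import *
where();delta(*sl(62,0),.244,83.2);pitch();print(r.state()["moment"])
E
```

```text
slab xy [61.6 -1.5]
t 14.27 pos [ 625.7 -155.8  236.2] yaw 83.3 j6 -0.14 F [ -6.  -11.2  24.1] w 0.0577 g 30.0
-> d(mm) [ 1.5  0.4 -7.9] spin 0.1
-80 [ 99. 102.] -60 [95. 99.] -40 [92. 96.] -20 [88. 93.] 0 [86. 91.] 30 [78. 83.] 
[-1.4693967   1.45222371  0.09530277]
```

Request:
drive_tool(steps=[{"dx": 0,"dy": 0,"dz": 0.003,"spin": 0,"hand": 0.05},{"dx": 0,"dy": 0,"dz": 0.006,"spin": 0,"hand": 0.05},{"dx": 0,"dy": 0,"dz": 0.007,"spin": 0,"hand": 0.05},{"dx": 0,"dy": 0,"dz": 0.007,"spin": 0,"hand": 0.05},{"dx": 0,"dy": 0,"dz": 0.007,"spin": 0,"hand": 0.05}])

```text
t: 14.73
ee_pos: [0.6257, -0.1562, 0.2294]
orientation: [0.747, 0.665, 0.0, 0.006]
wrist_force: [-6.3, -12.0, 25.6]
gripper_width: 0.0579
grasp_force: 30.0
```

```bash
python3 - <<'E'
from pitch import *
where();delta(*sl(62,0),.244,83.2);pitch();print(r.state()["moment"])
E
```

```text
slab xy [61.7 -1.9]
t 14.73 pos [ 625.7 -156.2  229.4] yaw 83.3 j6 -0.14 F [ -6.3 -12.   25.6] w 0.0579 g 30.0
-> d(mm) [  1.8   0.4 -14.6] spin 0.1
-80 [88. 92.] -60 [86. 91.] -40 [86. 90.] -20 [85. 88.] 0 [83. 86.] 10 [85. 87.] 
[-1.67401775e+00  1.59452690e+00  3.58268314e-04]
```

Request:
drive_tool(steps=[{"dx": 0,"dy": 0,"dz": 0.003,"spin": 0,"hand": 0.05},{"dx": 0,"dy": 0,"dz": 0.003,"spin": 0,"hand": 0.05},{"dx": 0,"dy": 0,"dz": 0.001,"spin": 0,"hand": 0.07},{"dx": 0,"dy": 0,"dz": 0,"spin": 0,"hand": 0.07},{"dx": 0,"dy": 0,"dz": 0,"spin": 0,"hand": 0.07},{"dx": 0,"dy": 0,"dz": -0.005,"spin": 0,"hand": 0.07}])

```text
t: 15.28
ee_pos: [0.6244, -0.1527, 0.2265]
orientation: [0.748, 0.664, -0.001, -0.001]
wrist_force: [-0.1, 0.7, -0.5]
gripper_width: 0.0698
grasp_force: 0.0
```

```bash
python3 - <<'E'
from pitch import *
where();delta(*sl(62,0),.244,83.2);pitch();held(82)
d=r.get_image("wrist");W=cloud(d);w=(W[...,:2]-O)@RS*1000;z=W[...,2]*1000
print([(v,round(float(w[v,250,1]),1),round(float(z[v,250]),1)) for v in range(160,240,3)])
E
```

```text
slab xy [60.   1.5]
t 15.28 pos [ 624.4 -152.7  226.5] yaw 83.2 j6 -0.14 F [-0.1  0.7 -0.5] w 0.0698 g 0.0
-> d(mm) [ -1.4   2.  -17.5] spin 0.0
-80 [82. 87.] -60 [82. 86.] -40 [82. 87.] -20 [ 82. 127.] 0 [81. 85.] 30 [70. 71.] 
held tool-frame x max [59.1 90.2 91.4] y [-44.1  34.4] 31518 z 0.08160132713967054
[(160, 50.7, 82.0), (163, 49.5, 82.2), (166, 48.0, 81.3), (169, 46.9, 82.0), (172, 45.5, 81.5), (175, 44.2, 81.6), (178, 42.7, 80.8), (181, 41.5, 81.6), (184, 40.1, 81.1), (187, 38.8, 81.3), (190, 37.6, 81.8), (193, 36.2, 81.8), (196, 21.2, 29.1), (199, 20.6, 34.3), (202, 20.8, 41.4), (205, 20.8, 47.7), (208, 21.1, 54.6), (211, 21.0, 59.7), (214, 21.0, 64.7), (217, 21.1, 69.5), (220, 21.2, 74.3), (223, 20.9, 77.7), (226, 20.9, 81.6), (229, 19.5, 81.8), (232, 18.0, 81.5), (235, 16.4, 81.3), (238, 35.2, 129.9)]
```

Carton 3 is flat but 10–12 mm short of place in y. Regrip, ease up a little and slide it home.

Request:
drive_tool(steps=[{"dx": 0,"dy": 0.001,"dz": 0,"spin": 0,"hand": 0.05},{"dx": 0,"dy": 0.001,"dz": 0,"spin": 0,"hand": 0.05},{"dx": 0,"dy": 0.001,"dz": 0,"spin": 0,"hand": 0.05},{"dx": 0,"dy": 0,"dz": -0.002,"spin": 0,"hand": 0.05},{"dx": 0.003,"dy": 0,"dz": -0.002,"spin": 0,"hand": 0.05},{"dx": 0.006,"dy": 0,"dz": -0.002,"spin": 0,"hand": 0.05},{"dx": 0.008,"dy": 0,"dz": -0.002,"spin": 0,"hand": 0.05},{"dx": 0.008,"dy": 0,"dz": -0.002,"spin": 0,"hand": 0.05},{"dx": 0.008,"dy": 0,"dz": -0.002,"spin": 0,"hand": 0.05}])

```text
t: 16.18
ee_pos: [0.6257, -0.1451, 0.2296]
orientation: [0.748, 0.664, -0.0, -0.0]
wrist_force: [0.4, 0.2, -2.2]
gripper_width: 0.0583
grasp_force: 29.9
```

```bash
cat > gap.py <<'E'
from pitch import *
def gap():
    d=r.get_image("wrist");W=cloud(d);w=(W[...,:2]-O)@RS*1000;z=W[...,2]*1000
    for u in (235,250,265):
        print([(round(float(w[v,u,1]),1),round(float(z[v,u]))) for v in range(170,236,1) if not (np.isnan(z[v,u]) or (abs(z[v,u]-82)<3 and abs(z[v-1,u]-82)<3 and abs(z[v+1,u]-82)<3))])
    return d,w,z
E
python3 - <<'E'
from gap import *
where();delta(*sl(62,0),.244,83.2);gap()
E
```

```text
slab xy [60.3  9.1]
t 16.18 pos [ 625.7 -145.1  229.6] yaw 83.2 j6 -0.13 F [ 0.4  0.2 -2.2] w 0.0583 g 29.9
-> d(mm) [ -9.1   1.7 -14.4] spin 0.0
[(35.7, 82), (28.7, 61), (28.2, 61), (28.7, 64), (28.4, 65), (28.4, 67), (28.3, 68), (28.5, 70), (28.2, 71), (28.4, 73), (28.2, 74), (28.4, 76), (28.5, 78), (28.4, 79), (28.7, 81), (24.1, 83)]
[(35.6, 81), (28.9, 62), (28.5, 62), (28.9, 65), (28.3, 65), (28.8, 68), (28.6, 69), (28.5, 70), (28.4, 72), (28.4, 73), (29.2, 77), (28.8, 77), (28.8, 79), (28.7, 80), (24.5, 84)]
[(35.6, 82), (28.8, 61), (29.0, 64), (28.7, 65), (28.6, 66), (29.0, 69), (28.7, 69), (28.9, 71), (29.0, 73), (28.5, 73), (28.8, 75), (28.9, 77), (28.5, 78), (28.8, 80), (24.3, 83)]
```

Request:
drive_tool(steps=[{"dx": 0.002,"dy": 0.001,"dz": 0,"spin": 0,"hand": 0.05},{"dx": 0.0035,"dy": 0.002,"dz": 0,"spin": 0,"hand": 0.05},{"dx": 0.0035,"dy": 0.003,"dz": 0,"spin": 0,"hand": 0.05},{"dx": 0.0035,"dy": 0.0035,"dz": 0,"spin": 0,"hand": 0.05},{"dx": 0.0035,"dy": 0.0035,"dz": 0,"spin": 0,"hand": 0.05}])

```text
t: 16.65
ee_pos: [0.6289, -0.1421, 0.2295]
orientation: [0.748, 0.664, -0.001, -0.001]
wrist_force: [-3.9, 2.9, -1.1]
gripper_width: 0.0581
grasp_force: 29.8
```

```bash
python3 - <<'E'
from gap import *
where();delta(*sl(62,0),.244,83.2);gap()
E
```

```text
slab xy [63.2 12.5]
t 16.65 pos [ 628.9 -142.1  229.5] yaw 83.2 j6 -0.12 F [-3.9  2.9 -1.1] w 0.0581 g 29.8
-> d(mm) [-12.5  -1.2 -14.5] spin -0.0
[(35.5, 81), (31.9, 72), (31.9, 73), (31.7, 74), (32.1, 76), (31.6, 76), (32.4, 80), (27.9, 83)]
[(35.7, 81), (31.9, 71), (32.1, 73), (32.2, 75), (31.8, 76), (32.2, 78), (32.4, 80), (28.0, 84)]
[(35.8, 82), (32.2, 72), (32.2, 74), (32.0, 75), (32.3, 77), (32.3, 78), (32.0, 79), (32.4, 81), (28.3, 84)]
```

Request:
drive_tool(steps=[{"dx": 0.0005,"dy": -0.0005,"dz": 0.002,"spin": 0,"hand": 0.05},{"dx": 0.0005,"dy": -0.0005,"dz": 0.003,"spin": 0,"hand": 0.05},{"dx": 0.0005,"dy": -0.0005,"dz": 0.003,"spin": 0,"hand": 0.05},{"dx": 0.0005,"dy": -0.0005,"dz": 0.003,"spin": 0,"hand": 0.075},{"dx": 0.0005,"dy": -0.0005,"dz": 0.003,"spin": 0,"hand": 0.075},{"dx": 0.0005,"dy": -0.0005,"dz": -0.03,"spin": 0,"hand": 0.075},{"dx": 0.0005,"dy": -0.0005,"dz": -0.07,"spin": 0,"hand": 0.075},{"dx": 0.0005,"dy": -0.0005,"dz": -0.11,"spin": 0,"hand": 0.09},{"dx": 0.0005,"dy": -0.0005,"dz": -0.15,"spin": 0,"hand": 0.09},{"dx": 0.0005,"dy": -0.0005,"dz": -0.16,"spin": 0,"hand": 0.09}])

```text
t: 17.53
ee_pos: [0.6306, -0.1421, 0.398]
orientation: [0.748, 0.664, 0.004, 0.007]
wrist_force: [0.8, -0.6, 0.3]
gripper_width: 0.0896
grasp_force: 0.0
```

Request:
drive_tool(steps=[{"dx": -0.04,"dy": -0.01,"dz": 0,"spin": 0,"hand": 0.09},{"dx": -0.08,"dy": -0.02,"dz": 0,"spin": 0,"hand": 0.09},{"dx": -0.1,"dy": -0.03,"dz": 0,"spin": 0,"hand": 0.09},{"dx": -0.1,"dy": -0.03,"dz": 0,"spin": 0,"hand": 0.09},{"dx": -0.1,"dy": -0.03,"dz": 0,"spin": 0,"hand": 0.09}])

```text
t: 17.95
ee_pos: [0.5874, -0.2387, 0.3899]
orientation: [0.748, 0.663, 0.001, 0.001]
wrist_force: [-0.5, 0.6, -0.8]
gripper_width: 0.0901
grasp_force: 0.0
```

```bash
cat > layer.py <<'E'
from h import *
def layer(cam="wrist",save=None):
    d=r.get_image(cam);W=cloud(d);w=(W[...,:2]-O)@RS*1000;z=W[...,2]*1000
    if save: cv2.imwrite("pics/%s.png"%save,d["img"][:,:,::-1])
    a=abs(z-82)<3.5
    for n,(x0,x1,y0,y1) in dict(c1=(-33,91.5,32.5,110),c2=(-110,-33,-32.5,110),c3=(30,110,-110,33),c4=(-130,34,-120,-33)).items():
        m=(a&(w[...,0]>x0)&(w[...,0]<x1)&(w[...,1]>y0)&(w[...,1]<y1)).astype(np.uint8);m=cv2.morphologyEx(m,cv2.MORPH_OPEN,np.ones((3,3)))>0
        if m.sum()>300: print(n,m.sum(),np.round(np.percentile(w[m],[.5,99.5],axis=0),1).tolist(),"z %.1f"%np.median(z[m]),[np.round(q,1) for q in cv2.minAreaRect(w[m].astype(np.float32))])
    m=(abs(z-53)<4)&(w[...,0]>-110)&(w[...,0]<-70)&(w[...,1]<-42)&(w[...,1]>-84)
    if m.sum()>20: print("stop face x",np.round(np.percentile(w[m][:,0],[2,50,98]),1))
    return d,w,z
E
python3 - <<'E'
from layer import *
where();layer(save="w7")
delta(.6125,.354,.40,-4.8)
E
```

```text
slab xy [ 33.4 -88.4]
c1 7548 [[-30.5, 35.3], [90.8, 78.1]] z 81.6 [array([30. , 56.9]), array([ 43.6, 123. ]), np.float64(89.9)]
c2 8174 [[-91.6, -29.3], [-34.4, 78.0]] z 81.5 [array([-63.2,  24.7]), array([108. ,  58.4]), np.float64(89.9)]
c3 8081 [[34.3, -91.0], [91.5, 31.6]] z 81.6 [array([ 63.2, -29.5]), array([124.1,  57.7]), np.float64(90.0)]
stop face x [-92.1 -86.6 -82.3]
t 18.00 pos [ 587.9 -237.7  389.8] yaw 83.2 j6 -0.28 F [-0.3  0.1  1.2] w 0.0901 g 0.0
-> d(mm) [590.5 -45.8 -10.2] spin 88.0
```

The layer so far reads c1 (30,63), c2 (-63,31) and c3 (63,-30), all square to the slab, and the stop is at rest (-82). Now the last cardboard carton, at (612.5,354).

Request:
drive_tool(steps=[{"dx": 0.039,"dy": -0.001,"dz": 0,"spin": 6.5,"hand": 0.091},{"dx": 0.078,"dy": -0.002,"dz": 0,"spin": 13,"hand": 0.091},{"dx": 0.117,"dy": -0.003,"dz": 0,"spin": 19.5,"hand": 0.091},{"dx": 0.156,"dy": -0.004,"dz": 0,"spin": 26,"hand": 0.091},{"dx": 0.195,"dy": -0.005,"dz": 0,"spin": 32.5,"hand": 0.091},{"dx": 0.234,"dy": -0.006,"dz": 0,"spin": 39,"hand": 0.091},{"dx": 0.273,"dy": -0.007,"dz": 0,"spin": 45.5,"hand": 0.091},{"dx": 0.312,"dy": -0.008,"dz": 0,"spin": 52,"hand": 0.091},{"dx": 0.351,"dy": -0.009,"dz": 0,"spin": 58.5,"hand": 0.091},{"dx": 0.39,"dy": -0.01,"dz": 0,"spin": 65,"hand": 0.091}])

```text
t: 18.83
ee_pos: [0.6235, 0.1547, 0.3898]
orientation: [0.988, 0.157, 0.001, -0.0]
wrist_force: [0.7, 0.1, -0.5]
gripper_width: 0.091
grasp_force: 0.0
```

```bash
python3 - <<'E'
from h import *
delta(.6424,.3515,.32,-4.8)
E
```

```text
t 18.83 pos [623.5 154.7 389.8] yaw 18.0 j6 1.48 F [ 0.7  0.1 -0.5] w 0.0910 g 0.0
-> d(mm) [  78.8 -181.3   69.9] spin 22.8
```

Request:
drive_tool(steps=[{"dx": 0.015,"dy": -0.036,"dz": 0.01,"spin": 6,"hand": 0.091},{"dx": 0.03,"dy": -0.072,"dz": 0.02,"spin": 12,"hand": 0.091},{"dx": 0.045,"dy": -0.108,"dz": 0.03,"spin": 18,"hand": 0.091},{"dx": 0.06,"dy": -0.14,"dz": 0.05,"spin": 22.8,"hand": 0.091},{"dx": 0.075,"dy": -0.172,"dz": 0.07,"spin": 22.8,"hand": 0.091},{"dx": 0.0775,"dy": -0.178,"dz": 0.07,"spin": 22.8,"hand": 0.091},{"dx": 0.0775,"dy": -0.178,"dz": 0.07,"spin": 22.8,"hand": 0.091},{"dx": 0.0775,"dy": -0.178,"dz": 0.07,"spin": 22.8,"hand": 0.091}])

```text
t: 19.5
ee_pos: [0.6413, 0.3454, 0.3196]
orientation: [0.999, -0.039, 0.0, 0.0]
wrist_force: [0.8, 0.5, 0.5]
gripper_width: 0.0909
grasp_force: 0.0
```

```bash
python3 - <<'E'
from wtop import *
delta(.6424,.3515,.208,-4.8)
wtop(.04,.065)
E
```

```text
t 19.50 pos [641.3 345.4 319.6] yaw -4.4 j6 2.13 F [0.8 0.5 0.5] w 0.0909 g 0.0
-> d(mm) [  0.5  -6.2 111.6] spin 0.4
top [761.1 219.6] [57.9 16.8] 42.7 z 0.0529 px [ 381    0   50   58 1121] [13. 25. 44.]
top [640.9 351.8] [68.6 58. ] -4.5 z 0.0514 px [ 212  158   68   78 5132] [191. 150. 106.]
top [565.6 358. ] [58.3 28.4] 86.5 z 0.0515 px [ 215  264   63   27 1630] [204. 165. 121.]
```

Request:
drive_tool(steps=[{"dx": 0.001,"dy": -0.006,"dz": 0.02,"spin": 0.4,"hand": 0.091},{"dx": 0.001,"dy": -0.006,"dz": 0.055,"spin": 0.4,"hand": 0.091},{"dx": 0.001,"dy": -0.006,"dz": 0.09,"spin": 0.4,"hand": 0.091},{"dx": 0.001,"dy": -0.006,"dz": 0.111,"spin": 0.4,"hand": 0.091},{"dx": 0.001,"dy": -0.006,"dz": 0.111,"spin": 0.4,"hand": 0.091},{"dx": 0.001,"dy": -0.006,"dz": 0.111,"spin": 0.4,"hand": 0.05},{"dx": 0.001,"dy": -0.006,"dz": 0.111,"spin": 0.4,"hand": 0.05},{"dx": 0.001,"dy": -0.006,"dz": 0.111,"spin": 0.4,"hand": 0.05},{"dx": 0.001,"dy": -0.006,"dz": 0.111,"spin": 0.4,"hand": 0.05},{"dx": 0.001,"dy": -0.006,"dz": 0.111,"spin": 0.4,"hand": 0.05}])

```text
t: 20.38
ee_pos: [0.6435, 0.3502, 0.2107]
orientation: [0.999, -0.044, 0.001, -0.001]
wrist_force: [-0.7, 0.2, 0.1]
gripper_width: 0.0607
grasp_force: 0.0
```

Request:
drive_tool(steps=[{"dx": 0,"dy": 0,"dz": 0,"spin": 0,"hand": 0.05},{"dx": 0,"dy": 0,"dz": -0.04,"spin": 0,"hand": 0.05},{"dx": 0,"dy": 0,"dz": -0.08,"spin": 0,"hand": 0.05},{"dx": 0,"dy": 0,"dz": -0.12,"spin": 0,"hand": 0.05},{"dx": 0,"dy": 0,"dz": -0.14,"spin": 0,"hand": 0.05},{"dx": 0,"dy": 0,"dz": -0.14,"spin": 0,"hand": 0.05}])

```text
t: 20.88
ee_pos: [0.6438, 0.3506, 0.3556]
orientation: [0.999, -0.043, 0.005, -0.003]
wrist_force: [0.6, 1.1, -2.0]
gripper_width: 0.0578
grasp_force: 30.0
```

```bash
python3 - <<'E'
from held import *
delta(*sl(10,-64),.33,-6.8)
held(.346*1000-208+52,8)
E
```

```text
t 20.88 pos [643.8 350.6 355.6] yaw -5.0 j6 2.14 F [ 0.6  1.1 -2. ] w 0.0578 g 30.0
-> d(mm) [-27.9 567.   21.7] spin 1.8
held tool-frame x max [17.3 32.2 32.4] y [-35.6  32.8] 8769 z 0.19662341421812962
```

Request:
drive_tool(steps=[{"dx": -0.002,"dy": 0.04,"dz": 0,"spin": 1.8,"hand": 0.05},{"dx": -0.004,"dy": 0.08,"dz": 0,"spin": 1.8,"hand": 0.05},{"dx": -0.006,"dy": 0.12,"dz": 0,"spin": 1.8,"hand": 0.05},{"dx": -0.008,"dy": 0.16,"dz": 0,"spin": 1.8,"hand": 0.05},{"dx": -0.01,"dy": 0.2,"dz": 0,"spin": 1.8,"hand": 0.05},{"dx": -0.012,"dy": 0.24,"dz": 0,"spin": 1.8,"hand": 0.05},{"dx": -0.014,"dy": 0.28,"dz": 0,"spin": 1.8,"hand": 0.05},{"dx": -0.016,"dy": 0.32,"dz": 0,"spin": 1.8,"hand": 0.05},{"dx": -0.02,"dy": 0.36,"dz": 0,"spin": 1.8,"hand": 0.05},{"dx": -0.025,"dy": 0.39,"dz": 0,"spin": 1.8,"hand": 0.05}])

```text
t: 21.77
ee_pos: [0.5829, -0.0389, 0.3455]
orientation: [0.998, -0.06, -0.003, 0.001]
wrist_force: [0.2, 0.7, -3.6]
gripper_width: 0.058
grasp_force: 30.0
```

```bash
python3 - <<'E'
from h import *
delta(*sl(8,-63.3),.33,-6.8)
E
```

```text
t 21.77 pos [582.9 -38.9 345.5] yaw -6.8 j6 1.60 F [ 0.2  0.7 -3.6] w 0.0580 g 30.0
-> d(mm) [  3.  172.8  15.8] spin -0.0
```

Request:
drive_tool(steps=[{"dx": 0.001,"dy": 0.04,"dz": 0,"spin": 0,"hand": 0.05},{"dx": 0.002,"dy": 0.08,"dz": 0,"spin": 0,"hand": 0.05},{"dx": 0.003,"dy": 0.12,"dz": 0,"spin": 0,"hand": 0.05},{"dx": 0.003,"dy": 0.15,"dz": 0,"spin": 0,"hand": 0.05},{"dx": 0.003,"dy": 0.17,"dz": 0.01,"spin": 0,"hand": 0.05},{"dx": 0.003,"dy": 0.17,"dz": 0.03,"spin": 0,"hand": 0.05},{"dx": 0.003,"dy": 0.17,"dz": 0.04,"spin": 0,"hand": 0.05},{"dx": 0.003,"dy": 0.17,"dz": 0.04,"spin": 0,"hand": 0.05},{"dx": 0.003,"dy": 0.17,"dz": 0.04,"spin": 0,"hand": 0.05}])

```text
t: 22.52
ee_pos: [0.5669, -0.2046, 0.3067]
orientation: [0.998, -0.059, -0.002, -0.001]
wrist_force: [-0.0, 0.1, -2.6]
gripper_width: 0.0581
grasp_force: 30.0
```

```bash
python3 - <<'E'
from held import *
where();delta(*sl(8,-63.3),.295,-6.8)
z0=r.state()["ee_pos"][2]*1000;d,W=held(z0-211+52,6)
w=(W[...,:2]-O)@RS*1000;z=W[...,2]*1000
m=(abs(z-82)<3)&(w[...,0]>30)&(w[...,1]<25)&(w[...,0]<93);print("c3",np.round(np.percentile(w[m],[1,99],axis=0),1).tolist(),m.sum())
E
```

```text
slab xy [  9.  -56.9]
t 22.52 pos [ 566.9 -204.6  306.7] yaw -6.7 j6 1.32 F [-0.   0.1 -2.6] w 0.0581 g 30.0
-> d(mm) [-0.9  6.4 11.7] spin 0.1
held tool-frame x max [14.  29.7 30. ] y [-34.4  33.3] 8609 z 0.14777652553633186
c3 [[35.6, -90.7], [91.6, 23.8]] 14632
```

Request:
drive_tool(steps=[{"dx": 0,"dy": 0.006,"dz": 0.003,"spin": 0,"hand": 0.05},{"dx": 0,"dy": 0.006,"dz": 0.008,"spin": 0,"hand": 0.05},{"dx": 0,"dy": 0.006,"dz": 0.012,"spin": 0,"hand": 0.05},{"dx": 0,"dy": 0.006,"dz": 0.015,"spin": 0,"hand": 0.05},{"dx": 0,"dy": 0.006,"dz": 0.018,"spin": 0,"hand": 0.05},{"dx": 0,"dy": 0.006,"dz": 0.021,"spin": 0,"hand": 0.05},{"dx": 0,"dy": 0.006,"dz": 0.024,"spin": 0,"hand": 0.05},{"dx": 0,"dy": 0.006,"dz": 0.024,"spin": 0,"hand": 0.05}])

```text
t: 23.23
ee_pos: [0.5654, -0.211, 0.2882]
orientation: [0.998, -0.059, -0.001, 0.0]
wrist_force: [-9.3, 2.2, 17.8]
gripper_width: 0.058
grasp_force: 30.0
```

```bash
cat > tilt.py <<'E'
from held import *
def tilt(cam="side"):
    s,p,R,y=pose();g=(p[:2]-O)@RS*1000
    d=r.get_image(cam);W=cloud(d);w=(W[...,:2]-O-(np.array([.0035,-.003]) if cam=="scene" else 0))@RS*1000;z=W[...,2]*1000
    o=[]
    for x in range(-110,60,10):
        m=(abs(w[...,0]-x)<4)&(w[...,1]>-85)&(w[...,1]<-42)&(z<160)
        if m.sum()>3: o.append((x,round(float(np.percentile(z[m],50))),round(float(np.percentile(z[m],95))),int(m.sum())))
    print(cam,o)
def wt():
    d=r.get_image("wrist");W=cloud(d);w=(W[...,:2]-O)@RS*1000;z=W[...,2]*1000
    m=np.zeros(z.shape,bool);m[150:236,225:290]=1;m&=(abs(w[...,1]+63)<22)&(z<170)
    o=np.argsort(w[m][:,0]);q=np.c_[w[m][o][:,0],z[m][o]];print("wrist x,z",np.round(q[::max(1,len(q)//25)]).tolist())
E
python3 - <<'E'
from tilt import *
where();delta(*sl(8,-63.3),.285,-6.8);tilt();tilt("scene");wt()
E
```

```text
slab xy [  8.3 -63.4]
t 23.23 pos [ 565.4 -211.   288.2] yaw -6.8 j6 1.31 F [-9.3  2.2 17.8] w 0.0580 g 30.0
-> d(mm) [-0.2 -0.1  3.2] spin 0.0
side [(-110, 52, 60, 16), (-100, 33, 51, 25), (-90, 54, 124, 67), (-80, 123, 130, 38), (-70, 123, 129, 37), (-60, 124, 131, 38), (-50, 126, 132, 35), (-40, 126, 134, 40), (-30, 127, 134, 36), (-20, 126, 134, 37), (-10, 37, 133, 23), (0, 30, 53, 17), (10, 30, 35, 18), (20, 30, 34, 12), (30, 32, 136, 20), (50, 81, 87, 5)]
scene [(-80, 124, 125, 4), (-70, 124, 126, 5), (-40, 126, 128, 11), (-30, 127, 129, 22), (-10, 129, 131, 28), (0, 129, 131, 31), (10, 131, 133, 29), (20, 131, 133, 32), (30, 131, 134, 53), (40, 92, 122, 121), (50, 80, 83, 35)]
wrist x,z [[18.0, 131.0], [20.0, 132.0], [22.0, 133.0], [24.0, 134.0], [26.0, 133.0], [27.0, 134.0], [29.0, 133.0], [31.0, 132.0], [33.0, 133.0], [34.0, 134.0], [36.0, 132.0], [36.0, 125.0], [37.0, 130.0], [37.0, 117.0], [38.0, 110.0], [38.0, 104.0], [39.0, 99.0], [39.0, 92.0], [40.0, 86.0], [42.0, 82.0], [44.0, 81.0], [46.0, 82.0], [49.0, 82.0], [51.0, 82.0], [53.0, 81.0], [55.0, 82.0]]
```

Request:
drive_tool(steps=[{"dx": 0,"dy": 0,"dz": 0.002,"spin": 0,"hand": 0.05},{"dx": 0,"dy": 0,"dz": 0.004,"spin": 0,"hand": 0.05},{"dx": 0,"dy": 0,"dz": 0.006,"spin": 0,"hand": 0.05},{"dx": 0,"dy": 0,"dz": 0.008,"spin": 0,"hand": 0.05},{"dx": 0,"dy": 0,"dz": 0.01,"spin": 0,"hand": 0.05},{"dx": 0,"dy": 0,"dz": 0.01,"spin": 0,"hand": 0.05}])

```text
t: 23.88
ee_pos: [0.5648, -0.2109, 0.2785]
orientation: [0.998, -0.059, -0.001, 0.0]
wrist_force: [-11.0, 2.3, 19.9]
gripper_width: 0.0579
grasp_force: 30.0
```

```bash
python3 - <<'E'
from tilt import *
where();delta(*sl(8,-63.3),.275,-6.8);tilt();tilt("scene")
E
```

```text
slab xy [  7.7 -63.5]
t 23.88 pos [ 564.8 -210.9  278.5] yaw -6.8 j6 1.31 F [-11.    2.3  19.9] w 0.0579 g 30.0
-> d(mm) [ 0.3 -0.2  3.5] spin 0.0
side [(-110, 48, 58, 17), (-100, 33, 50, 27), (-90, 54, 110, 63), (-80, 104, 110, 32), (-70, 109, 115, 31), (-60, 111, 115, 27), (-50, 113, 118, 35), (-40, 115, 122, 35), (-30, 118, 123, 31), (-20, 122, 125, 27), (-10, 34, 126, 16), (0, 31, 34, 11), (10, 31, 33, 13), (20, 30, 136, 15), (30, 30, 57, 15)]
scene [(-90, 103, 104, 5), (-80, 106, 108, 4), (-40, 115, 118, 10), (-30, 118, 120, 21), (-10, 123, 125, 7), (0, 126, 128, 24), (10, 128, 129, 26), (20, 130, 131, 30), (30, 112, 128, 146), (40, 81, 89, 56), (50, 81, 83, 33)]
```

Request:
drive_tool(steps=[{"dx": 0,"dy": 0,"dz": -0.005,"spin": 0,"hand": 0.05},{"dx": -0.003,"dy": 0,"dz": -0.005,"spin": 0,"hand": 0.05},{"dx": -0.007,"dy": 0,"dz": -0.005,"spin": 0,"hand": 0.05},{"dx": -0.007,"dy": 0,"dz": -0.002,"spin": 0,"hand": 0.05},{"dx": -0.007,"dy": 0,"dz": 0.001,"spin": 0,"hand": 0.05},{"dx": -0.007,"dy": 0,"dz": 0.004,"spin": 0,"hand": 0.05},{"dx": -0.007,"dy": 0,"dz": 0.007,"spin": 0,"hand": 0.05},{"dx": -0.007,"dy": 0,"dz": 0.007,"spin": 0,"hand": 0.05}])

```text
t: 24.65
ee_pos: [0.5608, -0.2106, 0.2684]
orientation: [0.998, -0.059, 0.002, 0.0]
wrist_force: [3.5, -0.3, 3.5]
gripper_width: 0.0581
grasp_force: 30.0
```

```bash
python3 - <<'E'
from tilt import *
where();delta(*sl(8,-63.3),.275,-6.8);tilt();tilt("scene");wt()
E
```

```text
slab xy [  3.7 -63.7]
t 24.65 pos [ 560.8 -210.6  268.4] yaw -6.8 j6 1.31 F [ 3.5 -0.3  3.5] w 0.0581 g 30.0
-> d(mm) [ 4.4 -0.3 -6.6] spin -0.0
side [(-110, 54, 58, 16), (-100, 35, 52, 25), (-90, 78, 110, 59), (-80, 106, 113, 27), (-70, 108, 115, 31), (-60, 109, 116, 33), (-50, 112, 116, 30), (-40, 112, 117, 30), (-30, 112, 120, 31), (-20, 114, 118, 29), (-10, 29, 85, 8), (0, 30, 88, 8), (10, 30, 32, 10), (20, 30, 122, 14), (30, 31, 43, 12)]
scene [(-80, 106, 108, 5), (-70, 108, 108, 5), (-30, 112, 115, 28), (-10, 114, 117, 15), (0, 116, 118, 29), (10, 118, 120, 31), (20, 119, 120, 34), (30, 93, 114, 134), (40, 81, 83, 40), (50, 80, 83, 31)]
wrist x,z [[17.0, 118.0], [19.0, 120.0], [21.0, 119.0], [22.0, 120.0], [24.0, 121.0], [26.0, 120.0], [27.0, 121.0], [27.0, 112.0], [28.0, 112.0], [28.0, 107.0], [29.0, 102.0], [29.0, 98.0], [30.0, 92.0], [31.0, 88.0], [31.0, 81.0], [32.0, 76.0], [35.0, 82.0], [37.0, 81.0], [39.0, 82.0], [41.0, 81.0], [43.0, 81.0], [45.0, 83.0], [47.0, 81.0], [49.0, 82.0], [51.0, 81.0], [53.0, 82.0]]
```

The +x end slipped off c3's edge, because the carton had slid in the pads. New plan: lay its +x end about 9 mm over c3's top edge, open slightly so the low end swings down onto the slab inside the stop, then regrip it at that tilt.

Request:
drive_tool(steps=[{"dx": 0,"dy": 0,"dz": -0.012,"spin": 0,"hand": 0.05},{"dx": 0,"dy": 0,"dz": -0.022,"spin": 0,"hand": 0.05},{"dx": 0.005,"dy": 0,"dz": -0.022,"spin": 0,"hand": 0.05},{"dx": 0.009,"dy": 0,"dz": -0.022,"spin": 0,"hand": 0.05},{"dx": 0.009,"dy": 0,"dz": -0.022,"spin": 0,"hand": 0.05},{"dx": 0.009,"dy": 0,"dz": -0.022,"spin": 0,"hand": 0.05}])

```text
t: 25.3
ee_pos: [0.5685, -0.2115, 0.2889]
orientation: [0.998, -0.059, -0.001, -0.0]
wrist_force: [-0.5, 0.4, -1.4]
gripper_width: 0.0582
grasp_force: 30.0
```

```bash
python3 - <<'E'
from tilt import *
where();delta(*sl(12.5,-63.3),.281,-6.8);tilt("scene");wt()
E
```

```text
slab xy [ 11.5 -63.6]
t 25.30 pos [ 568.5 -211.5  288.9] yaw -6.8 j6 1.31 F [-0.5  0.4 -1.4] w 0.0582 g 30.0
-> d(mm) [ 1.1 -0.3  7.9] spin 0.0
scene [(-70, 127, 129, 5), (-60, 130, 131, 4), (-30, 132, 134, 17), (-20, 133, 135, 23), (-10, 28, 31, 8), (0, 136, 138, 30), (10, 137, 139, 31), (20, 138, 141, 31), (30, 134, 142, 97), (40, 96, 117, 112), (50, 80, 82, 29)]
wrist x,z [[24.0, 139.0], [26.0, 139.0], [28.0, 140.0], [30.0, 141.0], [31.0, 141.0], [33.0, 142.0], [34.0, 139.0], [34.0, 137.0], [35.0, 134.0], [35.0, 129.0], [36.0, 122.0], [36.0, 122.0], [37.0, 116.0], [38.0, 105.0], [38.0, 101.0], [39.0, 100.0], [39.0, 95.0], [40.0, 92.0], [42.0, 81.0], [44.0, 82.0], [47.0, 81.0], [49.0, 82.0], [51.0, 81.0], [53.0, 82.0], [56.0, 81.0], [58.0, 82.0]]
```

Request:
drive_tool(steps=[{"dx": 0.002,"dy": 0,"dz": 0.004,"spin": 0,"hand": 0.05},{"dx": 0.002,"dy": 0,"dz": 0.008,"spin": 0,"hand": 0.05},{"dx": 0.002,"dy": 0,"dz": 0.011,"spin": 0,"hand": 0.05},{"dx": 0.002,"dy": 0,"dz": 0.014,"spin": 0,"hand": 0.05},{"dx": 0.002,"dy": 0,"dz": 0.014,"spin": 0,"hand": 0.05},{"dx": 0.002,"dy": 0,"dz": 0.011,"spin": 0,"hand": 0.064},{"dx": 0.002,"dy": 0,"dz": 0.011,"spin": 0,"hand": 0.064},{"dx": 0.002,"dy": 0,"dz": 0.011,"spin": 0,"hand": 0.064},{"dx": 0.002,"dy": 0,"dz": 0.011,"spin": 0,"hand": 0.064}])

```text
t: 26.15
ee_pos: [0.5705, -0.2118, 0.2783]
orientation: [0.998, -0.059, -0.0, -0.0]
wrist_force: [0.2, 0.4, -0.9]
gripper_width: 0.0638
grasp_force: 0.0
```

```bash
python3 - <<'E'
from tilt import *
where();delta(*sl(12.5,-63.3),.281,-6.8);tilt("scene");tilt();wt()
E
```

```text
slab xy [ 13.4 -63.6]
t 26.15 pos [ 570.5 -211.8  278.3] yaw -6.8 j6 1.31 F [ 0.2  0.4 -0.9] w 0.0638 g 0.0
-> d(mm) [-0.9 -0.3 -2.7] spin 0.0
scene [(-50, 97, 98, 12), (-40, 103, 104, 15), (-30, 106, 109, 11), (0, 122, 124, 18), (10, 127, 129, 20), (20, 123, 131, 82), (30, 103, 112, 86), (40, 85, 93, 75), (50, 80, 82, 30)]
side [(-110, 50, 58, 17), (-100, 32, 51, 28), (-90, 54, 78, 58), (-80, 83, 87, 30), (-70, 86, 93, 25), (-60, 94, 99, 23), (-50, 98, 104, 31), (-40, 102, 108, 26), (-30, 108, 116, 26), (-20, 111, 119, 34), (-10, 115, 121, 27), (0, 31, 122, 13), (10, 33, 130, 10), (20, 28, 33, 10), (30, 31, 49, 15)]
wrist x,z [[23.0, 120.0], [24.0, 121.0], [25.0, 117.0], [26.0, 115.0], [28.0, 114.0], [29.0, 112.0], [30.0, 109.0], [31.0, 105.0], [32.0, 106.0], [33.0, 102.0], [35.0, 101.0], [36.0, 97.0], [37.0, 93.0], [39.0, 91.0], [40.0, 89.0], [41.0, 83.0], [43.0, 82.0], [45.0, 81.0], [47.0, 82.0], [49.0, 81.0], [51.0, 82.0], [53.0, 83.0], [55.0, 82.0], [57.0, 83.0], [59.0, 81.0], [61.0, 83.0]]
```

It leans as planned: slope about 27°, low corner at slab x ≈ -67 on the slab, high end on c3's edge. Now regrip it at this tilt.

Request:
drive_tool(steps=[{"dx": -0.004,"dy": 0,"dz": 0.003,"spin": 0,"hand": 0.066},{"dx": -0.008,"dy": 0,"dz": 0.006,"spin": 0,"hand": 0.066},{"dx": -0.012,"dy": 0,"dz": 0.008,"spin": 0,"hand": 0.066},{"dx": -0.012,"dy": 0,"dz": 0.008,"spin": 0,"hand": 0.066},{"dx": -0.012,"dy": 0,"dz": 0.008,"spin": 0,"hand": 0.05},{"dx": -0.012,"dy": 0,"dz": 0.008,"spin": 0,"hand": 0.05},{"dx": -0.012,"dy": 0,"dz": 0.008,"spin": 0,"hand": 0.05},{"dx": -0.012,"dy": 0,"dz": 0.008,"spin": 0,"hand": 0.05}])

```text
t: 26.97
ee_pos: [0.5586, -0.2104, 0.2708]
orientation: [0.998, -0.059, -0.0, 0.0]
wrist_force: [-1.1, -0.7, -0.5]
gripper_width: 0.058
grasp_force: 30.0
```

Request:
drive_tool(steps=[{"dx": 0,"dy": 0,"dz": -0.002,"spin": 0,"hand": 0.05},{"dx": 0,"dy": 0,"dz": -0.005,"spin": 0,"hand": 0.05},{"dx": 0,"dy": 0,"dz": -0.005,"spin": 0,"hand": 0.05}])

```text
t: 27.22
ee_pos: [0.5588, -0.2104, 0.2762]
orientation: [0.998, -0.059, 0.0, 0.0]
wrist_force: [0.4, -0.7, -3.0]
gripper_width: 0.0578
grasp_force: 30.0
```

```bash
python3 - <<'E'
from tilt import *
where();delta(*sl(-10,-63.3),.275,-6.8);tilt("scene");tilt();wt()
E
```

```text
slab xy [  1.7 -63.7]
t 27.22 pos [ 558.8 -210.4  276.2] yaw -6.8 j6 1.31 F [ 0.4 -0.7 -3. ] w 0.0578 g 30.0
-> d(mm) [-11.7  -0.4   1.2] spin 0.0
scene [(-60, 97, 100, 11), (-50, 102, 104, 16), (-40, 107, 108, 9), (-20, 118, 118, 5), (-10, 121, 124, 21), (0, 127, 129, 17), (10, 132, 134, 19), (20, 128, 136, 87), (30, 109, 117, 97), (40, 89, 99, 75), (50, 80, 82, 36)]
side [(-110, 52, 57, 16), (-100, 32, 49, 24), (-90, 53, 88, 62), (-80, 86, 90, 33), (-70, 93, 98, 30), (-60, 98, 105, 25), (-50, 101, 108, 29), (-40, 107, 112, 22), (-30, 112, 117, 31), (-20, 116, 124, 30), (-10, 29, 32, 8), (0, 32, 127, 11), (10, 31, 139, 12), (20, 32, 135, 12), (30, 33, 68, 18)]
wrist x,z [[18.0, 134.0], [20.0, 134.0], [20.0, 133.0], [21.0, 131.0], [22.0, 128.0], [23.0, 127.0], [24.0, 125.0], [25.0, 124.0], [26.0, 121.0], [27.0, 118.0], [28.0, 116.0], [30.0, 115.0], [31.0, 111.0], [32.0, 110.0], [33.0, 106.0], [34.0, 105.0], [36.0, 103.0], [37.0, 99.0], [38.0, 97.0], [40.0, 93.0], [41.0, 92.0], [42.0, 82.0], [44.0, 81.0], [46.0, 82.0], [48.0, 81.0], [50.0, 82.0]]
```

Request:
drive_tool(steps=[{"dx": -0.003,"dy": 0,"dz": 0,"spin": 0,"hand": 0.05},{"dx": -0.006,"dy": 0,"dz": 0,"spin": 0,"hand": 0.05},{"dx": -0.009,"dy": 0,"dz": 0,"spin": 0,"hand": 0.05},{"dx": -0.0115,"dy": 0,"dz": 0,"spin": 0,"hand": 0.05},{"dx": -0.0115,"dy": 0,"dz": 0,"spin": 0,"hand": 0.05},{"dx": -0.0115,"dy": 0,"dz": 0,"spin": 0,"hand": 0.05}])

```text
t: 27.87
ee_pos: [0.5477, -0.2091, 0.2765]
orientation: [0.998, -0.059, 0.002, 0.0]
wrist_force: [5.3, -1.2, -1.9]
gripper_width: 0.058
grasp_force: 30.0
```

```bash
python3 - <<'E'
from tilt import *
where();delta(*sl(-10,-63.3),.275,-6.8);tilt("scene");wt()
E
```

```text
slab xy [ -9.5 -63.7]
t 27.87 pos [ 547.7 -209.1  276.5] yaw -6.8 j6 1.30 F [ 5.3 -1.2 -1.9] w 0.0580 g 30.0
-> d(mm) [-0.5 -0.4  1.5] spin -0.0
scene [(-70, 97, 100, 17), (-60, 101, 104, 15), (-30, 119, 120, 9), (-20, 31, 124, 36), (-10, 30, 129, 38), (0, 134, 134, 18), (10, 129, 136, 89), (20, 107, 118, 90), (30, 93, 99, 38), (40, 80, 82, 30), (50, 80, 82, 30)]
wrist x,z [[8.0, 135.0], [9.0, 136.0], [10.0, 132.0], [11.0, 130.0], [12.0, 130.0], [13.0, 130.0], [14.0, 127.0], [15.0, 126.0], [16.0, 121.0], [17.0, 120.0], [18.0, 116.0], [19.0, 117.0], [20.0, 113.0], [21.0, 110.0], [22.0, 109.0], [23.0, 106.0], [24.0, 106.0], [25.0, 29.0], [26.0, 104.0], [27.0, 30.0], [27.0, 99.0], [29.0, 96.0], [30.0, 94.0], [35.0, 80.0], [37.0, 81.0], [39.0, 82.0]]
```

Request:
drive_tool(steps=[{"dx": 0,"dy": 0,"dz": 0.003,"spin": 0,"hand": 0.05},{"dx": 0,"dy": 0,"dz": 0.006,"spin": 0,"hand": 0.05},{"dx": 0.0005,"dy": 0,"dz": 0.009,"spin": 0,"hand": 0.05},{"dx": 0.001,"dy": 0,"dz": 0.012,"spin": 0,"hand": 0.05},{"dx": 0.0015,"dy": 0,"dz": 0.015,"spin": 0,"hand": 0.05},{"dx": 0.002,"dy": 0,"dz": 0.017,"spin": 0,"hand": 0.05},{"dx": 0.002,"dy": 0,"dz": 0.017,"spin": 0,"hand": 0.05}])

```text
t: 28.55
ee_pos: [0.5512, -0.2098, 0.2626]
orientation: [0.998, -0.059, 0.004, 0.001]
wrist_force: [6.8, 0.5, 13.8]
gripper_width: 0.058
grasp_force: 30.0
```

```bash
python3 - <<'E'
from tilt import *
where();delta(*sl(-10,-63.3),.275,-6.8);tilt("scene");wt()
E
```

```text
slab xy [ -6.  -63.9]
t 28.55 pos [ 551.2 -209.8  262.6] yaw -6.8 j6 1.31 F [ 6.8  0.5 13.8] w 0.0580 g 30.0
-> d(mm) [ -3.9  -0.6 -12.4] spin -0.0
scene [(-60, 94, 94, 6), (-50, 96, 99, 18), (-40, 100, 102, 12), (-20, 109, 110, 15), (-10, 113, 115, 18), (0, 117, 118, 20), (10, 120, 121, 27), (20, 106, 118, 110), (30, 85, 92, 68), (40, 81, 82, 32), (50, 80, 83, 34)]
wrist x,z [[11.0, 120.0], [14.0, 123.0], [15.0, 122.0], [16.0, 121.0], [17.0, 117.0], [18.0, 118.0], [19.0, 115.0], [20.0, 113.0], [21.0, 108.0], [22.0, 109.0], [23.0, 107.0], [24.0, 103.0], [25.0, 101.0], [26.0, 97.0], [27.0, 95.0], [28.0, 91.0], [29.0, 89.0], [31.0, 84.0], [32.0, 82.0], [33.0, 77.0], [36.0, 81.0], [38.0, 83.0], [40.0, 81.0], [41.0, 82.0], [43.0, 81.0], [45.0, 82.0]]
```

Request:
drive_tool(steps=[{"dx": 0.0005,"dy": 0,"dz": 0.004,"spin": 0,"hand": 0.05},{"dx": 0.001,"dy": 0,"dz": 0.008,"spin": 0,"hand": 0.05},{"dx": 0.0015,"dy": 0,"dz": 0.012,"spin": 0,"hand": 0.05},{"dx": 0.002,"dy": 0,"dz": 0.015,"spin": 0,"hand": 0.05},{"dx": 0.003,"dy": 0,"dz": 0.018,"spin": 0,"hand": 0.05},{"dx": 0.003,"dy": 0,"dz": 0.018,"spin": 0,"hand": 0.05}])

```text
t: 29.15
ee_pos: [0.5543, -0.2103, 0.2435]
orientation: [0.998, -0.059, 0.004, 0.001]
wrist_force: [8.5, -1.8, 8.7]
gripper_width: 0.0577
grasp_force: 30.0
```

```bash
python3 - <<'E'
from tilt import *
where();delta(*sl(-10,-63.3),.275,-6.8);tilt("scene");wt()
E
```

```text
slab xy [ -2.8 -64.1]
t 29.15 pos [ 554.3 -210.3  243.5] yaw -6.8 j6 1.31 F [ 8.5 -1.8  8.7] w 0.0577 g 30.0
-> d(mm) [ -6.9  -0.8 -31.5] spin 0.0
scene [(-40, 89, 91, 11), (-30, 91, 133, 26), (-10, 95, 98, 19), (0, 97, 100, 26), (10, 99, 101, 26), (20, 101, 159, 61), (30, 88, 148, 91), (40, 80, 83, 34), (50, 80, 83, 31)]
wrist x,z [[14.0, 99.0], [16.0, 101.0], [18.0, 102.0], [19.0, 101.0], [21.0, 102.0], [23.0, 103.0], [24.0, 101.0], [26.0, 101.0], [26.0, 100.0], [27.0, 94.0], [27.0, 89.0], [28.0, 88.0], [29.0, 81.0], [30.0, 80.0], [30.0, 76.0], [31.0, 70.0], [35.0, 81.0], [37.0, 81.0], [38.0, 82.0], [40.0, 81.0], [42.0, 82.0], [43.0, 82.0], [45.0, 81.0], [47.0, 82.0], [49.0, 81.0], [50.0, 82.0]]
```

Request:
drive_tool(steps=[{"dx": 0.0005,"dy": 0,"dz": 0.004,"spin": 0,"hand": 0.05},{"dx": 0.0015,"dy": 0,"dz": 0.008,"spin": 0,"hand": 0.05},{"dx": 0.0025,"dy": 0,"dz": 0.012,"spin": 0,"hand": 0.05},{"dx": 0.003,"dy": 0,"dz": 0.015,"spin": 0,"hand": 0.05},{"dx": 0.003,"dy": 0,"dz": 0.015,"spin": 0,"hand": 0.05}])

```text
t: 29.67
ee_pos: [0.5574, -0.2107, 0.2277]
orientation: [0.998, -0.059, 0.004, 0.001]
wrist_force: [8.8, -0.8, 2.1]
gripper_width: 0.0575
grasp_force: 30.0
```

```bash
python3 - <<'E'
from tilt import *
where();delta(*sl(-10,-63.3),.275,-6.8);tilt("scene");wt()
E
```

```text
slab xy [  0.3 -64.2]
t 29.67 pos [ 557.4 -210.7  227.7] yaw -6.8 j6 1.31 F [ 8.8 -0.8  2.1] w 0.0575 g 30.0
-> d(mm) [ -9.9  -0.8 -47.4] spin 0.0
scene [(-60, 80, 82, 4), (-30, 82, 127, 11), (-20, 82, 158, 38), (-10, 149, 157, 10), (0, 82, 85, 31), (10, 83, 156, 36), (20, 141, 159, 78), (30, 127, 135, 79), (40, 80, 82, 31), (50, 81, 83, 33)]
wrist x,z [[16.0, 82.0], [18.0, 83.0], [20.0, 82.0], [21.0, 84.0], [23.0, 83.0], [24.0, 83.0], [26.0, 83.0], [28.0, 82.0], [29.0, 83.0], [31.0, 84.0], [32.0, 83.0], [33.0, 80.0], [35.0, 81.0], [36.0, 82.0], [38.0, 80.0], [40.0, 81.0], [41.0, 82.0], [43.0, 81.0], [44.0, 82.0], [46.0, 81.0], [47.0, 82.0], [49.0, 80.0], [50.0, 82.0], [51.0, 83.0], [53.0, 81.0], [54.0, 82.0]]
```

It's almost flat, with the spring compressed. Shift it 2.5 mm towards c2, ease it down, release and lift.

Request:
drive_tool(steps=[{"dx": 0.0005,"dy": -0.001,"dz": 0.001,"spin": 0,"hand": 0.05},{"dx": 0.001,"dy": -0.0025,"dz": 0.002,"spin": 0,"hand": 0.05},{"dx": 0.001,"dy": -0.003,"dz": 0.002,"spin": 0,"hand": 0.05},{"dx": 0.001,"dy": -0.003,"dz": 0.002,"spin": 0,"hand": 0.05},{"dx": 0.001,"dy": -0.003,"dz": 0.002,"spin": 0,"hand": 0.072},{"dx": 0.001,"dy": -0.003,"dz": 0.002,"spin": 0,"hand": 0.072},{"dx": 0.001,"dy": -0.003,"dz": 0.002,"spin": 0,"hand": 0.072},{"dx": 0.001,"dy": -0.003,"dz": -0.03,"spin": 0,"hand": 0.072},{"dx": 0.001,"dy": -0.003,"dz": -0.07,"spin": 0,"hand": 0.072},{"dx": 0.001,"dy": -0.003,"dz": -0.11,"spin": 0,"hand": 0.072}])

```text
t: 30.6
ee_pos: [0.5554, -0.2066, 0.3352]
orientation: [0.998, -0.059, -0.003, -0.001]
wrist_force: [0.7, -0.7, 0.9]
gripper_width: 0.0724
grasp_force: 0.0
```

Request:
drive_tool(steps=[{"dx": -0.03,"dy": 0,"dz": -0.03,"spin": 0,"hand": 0.08},{"dx": -0.07,"dy": 0,"dz": -0.05,"spin": 0,"hand": 0.08},{"dx": -0.11,"dy": 0,"dz": -0.06,"spin": 0,"hand": 0.08},{"dx": -0.12,"dy": 0,"dz": -0.06,"spin": 0,"hand": 0.08},{"dx": -0.12,"dy": 0,"dz": -0.06,"spin": 0,"hand": 0.08},{"dx": -0.12,"dy": 0,"dz": -0.06,"spin": 0,"hand": 0.08}])

```text
t: 31.1
ee_pos: [0.4367, -0.1927, 0.3955]
orientation: [0.998, -0.059, -0.0, -0.0]
wrist_force: [0.4, -0.4, 0.4]
gripper_width: 0.08
grasp_force: 0.0
```

```bash
python3 - <<'E'
from layer import *
where();d,w,z=layer(save="w8")
E
```

```text
slab xy [-121.7  -60.5]
c1 5849 [[-30.4, 35.2], [46.0, 92.5]] z 81.6 [array([ 8. , 64.1]), array([77.1, 58.7]), np.float64(0.1)]
c2 7725 [[-91.9, -29.7], [-34.8, 93.1]] z 81.6 [array([-63.1,  32.1]), array([ 57.8, 124.9]), np.float64(0.7)]
c3 2414 [[30.3, -90.6], [46.3, 31.5]] z 81.5 [array([ 38.3, -29.5]), array([ 16.8, 124.1]), np.float64(0.1)]
c4 8449 [[-88.6, -91.6], [33.2, -34.4]] z 81.7 [array([-27.5, -63.1]), array([123.1,  58.1]), np.float64(0.4)]
stop face x [-109.9  -96.1  -92.8]
```

View pics/w8.png

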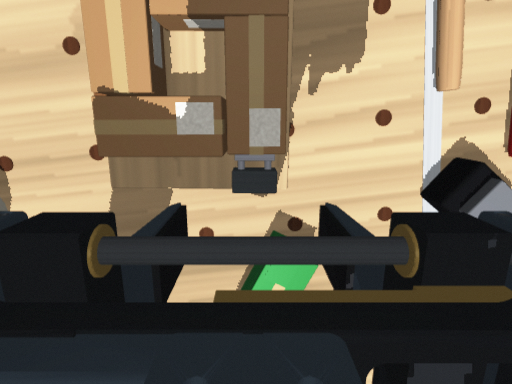

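The view shows the closed pinwheel: c2 (160,125), c4 (257,85) against the stop at (255,165) standing back, c3 and c1 at the top, with an empty middle (195,55). Measured positions are within about 1–2 mm of nominal, all four tops are flat at 82 mm, and the stop is pushed back about 6–9 mm.

```bash
python3 -c "
from bench import r
print(r.hand_in())"
```

```text
the job is handed in; nothing more can be done
None
```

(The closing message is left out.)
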